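# Load a blood tube into the sedimentation reader behind its push-push hatch

## Robot

A 6-joint arm with a two-finger parallel gripper is mounted at the origin on a cart in front of the work surface, level with it; the furniture and walls round the work are solid. World frame = base frame: x ahead of the robot, y to its left, z up, the work surface at z = 0. Lengths are in m, angles in degrees, forces in N, time in s.
With the tool pointing down it reaches from about 0.35 to 0.875 m from the base axis. Payload 4.2 kg.
Tool frame: the origin (TCP) lies between the finger pads; the fingertips stand 14 mm ahead of it and the grasp point (between the pads) lies 5 mm behind it; z points along the fingers, y is the line along which they close (so a half turn about z gives the same grasp; the last joint's range is limited). The gripper opens to 87 mm and grips with 3 to 60 N. Pads are 19 mm wide; open, the fingers measure 117 mm over their backs; the gripper's body (75 mm by 190 mm) begins 51 mm behind the grasp point.
Start: joints at [78.472, 22.042, 0.453, 0, -68.411, -14.817], TCP at [0.277, 0.56, 0.237] pointing down, gripper open.
Joint ranges: [-179.83, 179.83], [-69.29, 118.12], [-61.27, 80.66], [-181.25, 117.63], [-171.15, -9.14], [-177.46, 177.46]. Speed limits (degrees/s): [159.86, 159.86, 180, 180, 180, 180].

## Interface

Orientations are given as a 3x3 rotation matrix whose columns are the frame's x, y, z axes.
In Python, from station import * gives the robot as it stands. The module is installed in compiled form; this text tells all that it offers.
- The arm moves only by the tool play_rows, never from a script. Its argument "steps" is a list of rows, each an object of numbers: "ax", "ay", "az": the turn, a rotation vector about the tool's x, y, z in degrees; "dx", "dy", "dz": the shift along the tool's x, y, z in mm; "claw": the finger opening in mm, from 0 to 87. A call has 1 to 20 rows; each row shifts and turns the commanded pose from where the row before left it, along the tool's axes as they then stand; what a row does not reach is not made up. A row lasts 1/10 s, in which the tool goes at most 50 mm and 8.59 degrees, less where a joint would pass 70% of its speed; a pose out of reach is approached as far as the arm can. A call with a gripper value outside its range is refused whole. The fingers move at their own pace and stop on an object; the grip force is fixed at half the most. Time passes only in rows, so rows that do not move let the fingers close. It gives the time, the measured TCP pose, the force, the opening and the grip force at its end, in the units of the state.
- sense(): the state, without advancing time (a new reading comes with each control period).
- capture(name): name is "side" or "top"; returns a dict with "frame" (420x560x3 uint8, blue, green, red), "range_z" (420x560 float32, m along the optical axis (not along the pixel's ray), 0 where there is no reading), "fx", "fy", "cx", "cy" (pixels), "xyz" and "rotation" of the camera in the world. Camera axes: x right, y down, z forward; pixel columns grow to the right and rows downward; lengths in m; the calibration is good to about 2 mm. A picture is of the moment at which its call begins.
- finish_job(): hands the job in; it is judged then, once.
The state is a dict: "time_s": time; "joints": joint angles; "joint_velocities": joint speeds; "effort": joint torques, N m; "tcp_pos": TCP position; "ee_rot": TCP orientation; "wrist_force": force on the tool from outside, world axes, zero at the start; "moment": the same for the moment, N m; "gripper_width": opening from 0.0 (shut) to 1.0 (fully open); "gripper_force": force on a finger pad.
Only numpy, scipy, OpenCV 4.12 (cv2) and the standard library are available. Lean on these libraries where they do the work, as an engineer would, in place of code of your own. Each camera call takes 0.05 s, during which the arm holds its last target. There are 200 camera calls.

## Task

Run the blood tube that lies loose on the worktop: press the sloping hatch of the white reader so that its latch lets go and it swings open, lay the tube down gently in the two forked rests inside with its cap at the upper end, then swing the hatch up and press it until the latch holds it shut. Do not drop the tube, and leave the thermometer, the gauze pack and the buckle where they are.

Things in the scene. Friction and masses are not known exactly. Their poses are not given: they have to be found in the camera images.
- reader: White and grey benchtop sedimentation reader, 172 x 180 x 318 mm (x, y, z), fixed. Origin on the worktop under the hatch's hinge line, midway across; x to its back, y to its left, z up. From the hinge line (50 mm up) its front slopes up and back at 40 degrees for 134 mm, between side cheeks (y = +-70 to +-90 mm) level with the slope; the hatch covers the slope between them.
- head_edge (a point): Middle of the lower front edge of the display head, which overhangs the slope: 231 mm above the worktop, x = 66 mm in the reader's frame; the head's underside behind it is at 226 mm. Because of it hatch and bay are reached only with the tool leaning back towards the robot, 30 to 45 degrees from vertical; 40 is square to the slope.
- bay: Sloping tube bay behind the hatch, part of the reader. Origin on the hinge line, midway across; x up the slope, y to the reader's left, z square out of the slope. The recess is 140 mm wide (y), its floor at z = -38 mm. A tube lying in the rests has its axis along x at y = 0, z = -20 mm, its bottom end at x = 9 to 15 mm and its cap beyond the upper rest.
- rests (a point): Point on the seated tube's axis midway between the two white forked rests (bay x = 48, z = -20 mm); axes as the bay's. The rests are at bay x = 24..32 and 64..72 mm, 38 mm wide, tops at z = -12; each has a slot 14.6 mm wide with its bottom at z = -26.5 and a mouth flared to 26 mm. Foot stop face at x = 9, top z = -12. Between the rests the fingers have room down to the floor.
- hatch (a joint): Hatch hinge, rad. About 0: latched, flush. -0.05: pressed in to its stop (5 mm at the pad). 1.83: wide open, free edge towards the robot. Push-push latch: pressed to the stop and let go, a latched hatch is freed and a free one is held; a press well short of the stop changes nothing. A damped spring opens it wide in about 2 s: 4 N at the pad when shut, 2 N open, +3 N to swing it at 1 rad/s.
- press_pad (a point): Middle of the ribbed thumb pad on the hatch's outer face, 100 mm from the hinge line (moves with the hatch). x to the free edge (32 mm beyond the pad), y along the hinge, z out of the outer face. The hatch is a grey plate 127 x 136 mm, 5 mm thick; inside near its free edge a white latch tongue, 21 mm wide, stands 32 mm inwards.
- hatch_hinge (a point): Point on the hatch's hinge line, midway across, 50 mm above the worktop; turns with the hatch: x to its free edge, z out of its outer face (2.5 mm out), y along the hinge to the reader's left. Opening turns the free edge up and towards the robot about this line.
- tube: Closed glass sample tube, 88 mm long, body 12.8 mm thick, purple cap 16 mm thick on its last 23 mm, 20 g. The only tube that lies loose on the worktop. Origin at the centre of the closed bottom end; z runs along the tube to the cap.
- tube_mid (a point): Grasp point on the tube's axis, 38 mm from its bottom end.
- tube_cap (a point): Centre of the cap's top end, 88 mm from the bottom end.
- thermometer: White digital thermometer, 18 x 119 x 11 mm, lying on the worktop; bystander.
- gauze_near: Gauze pack, 55 x 70 x 10 mm, lying on the worktop in front of the reader; bystander.
- buckle: Black tourniquet buckle with a red release button, 28 x 34 x 14 mm, on the worktop in front of the reader; bystander.

How it is judged:
By the outcome, as a careful person would: the job done as asked, in the order asked, and still so for the second after the job is handed in, with the robot touching nothing.
It also fails if it takes over 72 s, if anything falls off the work surface, if the arm or the gripper's body presses on something with over 40 N, if the wrist force passes 120 N, or if a joint passes its speed limit or range.

## Working session

There is one attempt and no reset: what is moved stays moved. The work goes in short steps, Python scripts to look and compute and a tool call to move; the robot and the scene stay as the last step left them, time stands still between calls to the robot, and variables do not carry over. Pictures are saved under pics/ and viewed, at most 10 in all, crops included, and the job is handed in when it is done.

Besides the shell and the picture viewer there is one more tool, called after ">>>" as name(argument=value, ...) on one line, values as JSON. play_rows: Moves the arm, as the interface text tells. Its arguments: {"type":"object","properties":{"steps":{"type":"array"}},"required":["steps"]}

```bash
mkdir -p pics; python3 - <<'E'
from station import *
import numpy as np,cv2,pickle
s=sense();print(s)
for n in("side","top"):
    c=capture(n);pickle.dump(c,open(f"pics/{n}0.pkl","wb"));cv2.imwrite(f"pics/{n}0.png",c["frame"])
    print(n,{k:c[k] for k in c if k not in("frame","range_z")},(c["range_z"]>0).mean())
E
```

```text
{'time_s': 0.0, 'joints': array([ 7.84709337e+01,  2.20896459e+01,  3.78500790e-01, -2.96462780e-02,
       -6.84101941e+01, -1.48169492e+01]), 'joint_velocities': array([ 0.03437163, -0.00019052, -0.09427528, -0.02380826, -0.09004083,
        0.01356722]), 'effort': array([-5.42220841e-04, -3.90659022e+01,  1.87399399e+01,  4.21969324e+00,
        1.09592066e-02, -1.96191199e-04]), 'tcp_pos': array([0.27708888, 0.5595722 , 0.23546088]), 'ee_rot': array([[ 8.96045600e-01, -4.43961128e-01, -8.94674579e-04],
       [-4.43962023e-01, -8.96043418e-01, -1.97883302e-03],
       [ 7.68576703e-05,  2.17032615e-03, -9.99997642e-01]]), 'wrist_force': array([-0.12794972, -0.19732382, -0.69981056]), 'moment': array([-0.00172777,  0.00047126,  0.00530835]), 'gripper_force': 0.0, 'gripper_width': 0.9992528788636781}
side {'fx': 488.0670730987399, 'fy': 488.0670730987399, 'cx': 277.7770113121938, 'cy': 208.62113251184152, 'xyz': array([0.1660658 , 1.17590037, 1.10407414]), 'rotation': array([[-0.96801577, -0.14622891,  0.20386903],
       [-0.25069721,  0.59556521, -0.76318608],
       [-0.00981744, -0.78988556, -0.61317569]])} 0.8090136054421768
top {'fx': 440.0266499589434, 'fy': 440.0266499589434, 'cx': 284.07163483424387, 'cy': 204.02623270081025, 'xyz': array([0.35167472, 0.01507928, 1.21174376]), 'rotation': array([[-0.02225499, -0.99028499,  0.13726016],
       [-0.99948173,  0.01884417, -0.02609905],
       [ 0.02325894, -0.13776986, -0.99019114]])} 0.9958545918367347
```

View pics/side0.png

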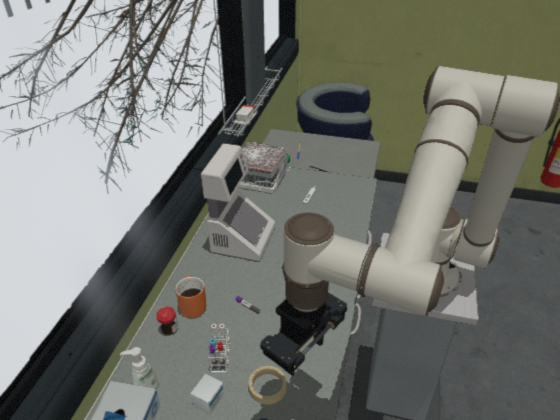

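View pics/top0.png

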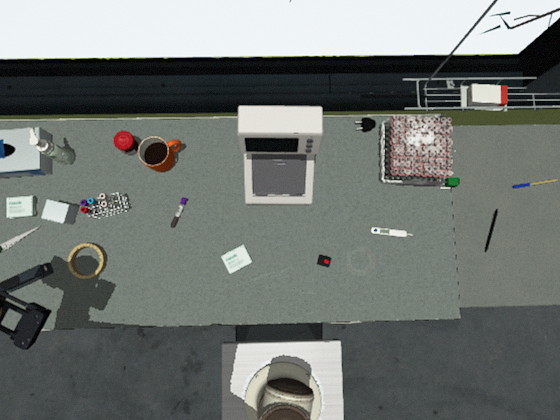

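The side view shows the reader at about (240,220) and the tube at (247,304), cap to the left. The top view shows the tube from (184,199) (cap) to (174,225), the reader's front edge at about y=203, the gauze at (236,260) and the buckle at (324,261). I'll enlarge both.

```bash
cat > h.py <<'E'
import numpy as np,cv2,pickle
def load(n): return pickle.load(open(f"pics/{n}.pkl","rb"))
def cloud(c):
    z=c["range_z"];v,u=np.indices(z.shape)
    p=np.stack([(u-c["cx"])/c["fx"]*z,(v-c["cy"])/c["fy"]*z,z],-1)
    p=p@c["rotation"].T+c["xyz"]; p[z<=0]=np.nan; return p
def ray(c,u,v):
    d=c["rotation"]@np.array([(u-c["cx"])/c["fx"],(v-c["cy"])/c["fy"],1]); return c["xyz"],d
def atz(c,u,v,z):
    o,d=ray(c,u,v); return o+d*(z-o[2])/d[2]
def tri(c1,a,c2,b):
    o1,d1=ray(c1,*a);o2,d2=ray(c2,*b)
    t,*_=np.linalg.lstsq(np.c_[d1,-d2],o2-o1,rcond=None)
    p,q=o1+d1*t[0],o2+d2*t[1]; return (p+q)/2,np.linalg.norm(p-q)
E
python3 - <<'E'
from h import *
t=load("top0");s=load("side0")
def crop(c,u0,v0,w,h,k): return cv2.resize(c["frame"][v0:v0+h,u0:u0+w],None,fx=k,fy=k,interpolation=cv2.INTER_CUBIC)
a=crop(t,225,95,110,120,5)          # 550x600
b=np.vstack([crop(t,160,190,35,42,7)[:294],np.zeros((6,245,3),np.uint8),crop(s,230,290,35,42,7)[:294]])[:594]
cv2.imwrite("pics/z1.png",np.hstack([a[:594],b]))
cv2.imwrite("pics/z2.png",crop(s,195,135,90,130,4.6))
for n,c in(("top",t),("side",s)):
    P=cloud(c); m=(P[...,2]>.004)&(P[...,2]<.03)&(P[...,0]>.5)&(P[...,0]<.7)&(P[...,1]>.15)&(P[...,1]<.35)
    q=P[m]; print(n,m.sum(),np.nanmin(q,0),np.nanmax(q,0),np.median(q,0))
    # plane z bias near
    g=(abs(P[...,0]-.5)<.05)&(abs(P[...,1]-.2)<.05); print("table z",np.nanmedian(P[g][:,2]))
E
```

```text
top 419 [0.5001794  0.15152914 0.00400337] [0.69900552 0.34940395 0.02962393] [0.58190792 0.25984471 0.00553992]
table z 0.00036973243392202093
side 191 [0.50094153 0.15060505 0.0040329 ] [0.69139516 0.34926507 0.02939033] [0.572832   0.27120126 0.00931802]
table z -0.00015600622800715502
```

View pics/z1.png

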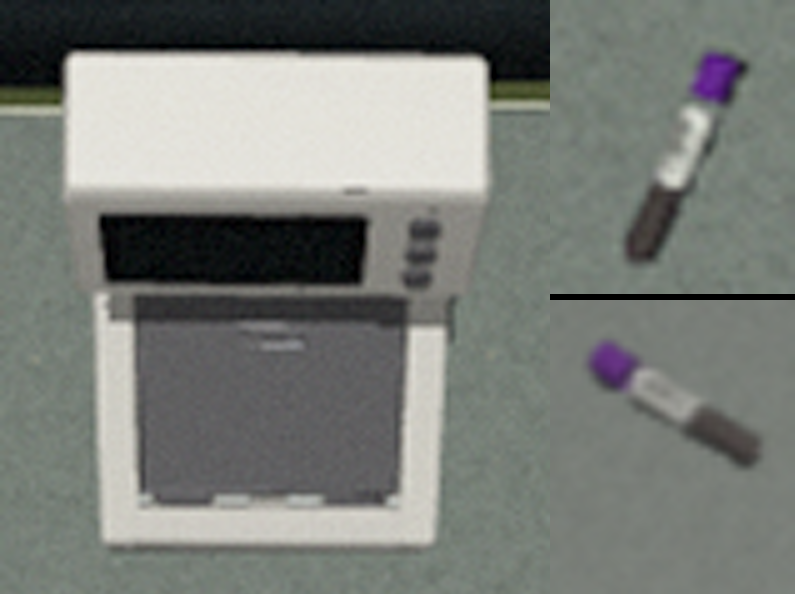

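View pics/z2.png

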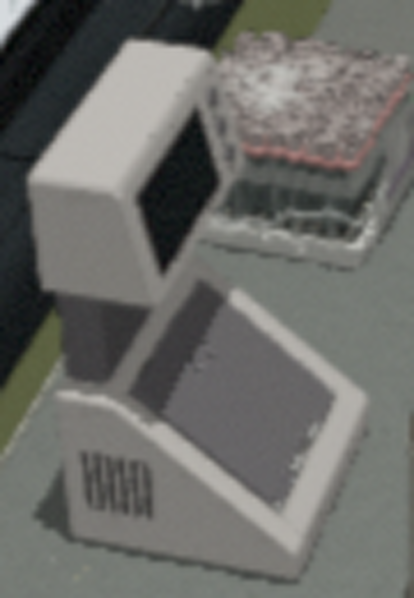

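The close-up shows the tube's cap end near top (184.6,198.3), its bottom near (172.6,226.3), and in the side view (236.4,298.1) and (259.3,312.1). The reader's cheeks and hatch are clear. Now fitting the reader from depth.

```bash
python3 - <<'E'
from h import *
t=load("top0");s=load("side0")
for n,a,b in(("cap",(184.6,198.3),(236.4,298.1)),("bot",(172.6,226.3),(259.3,312.1))):
    print(n,tri(t,a,s,b),atz(t,*a,.0075),atz(s,*b,.0075))
for n,c in(("top",t),("side",s)):
    P=cloud(c);f=c["frame"].astype(int)
    m=(P[...,2]>.0)&(P[...,2]<.03)&(abs(P[...,0]-.59)<.07)&(abs(P[...,1]-.25)<.06)
    pur=m&(f[...,0]-f[...,1]>40)
    q=P[m&(P[...,2]>.006)]; print(n,"purple",pur.sum(),P[pur].mean(0),"all",len(q),q.mean(0),q[:,2].max())
    d=np.linalg.svd(q[:,:2]-q[:,:2].mean(0))[2][0]; print("dir",d)
    # reader slope plane
    m=(P[...,2]>.065)&(P[...,2]<.12)&(P[...,0]>.45)&(P[...,0]<.8)&(abs(P[...,1]-.02)<.13)
    q=P[m]
    best=None
    rng=np.random.default_rng(0)
    for _ in range(500):
        a=q[rng.choice(len(q),3,False)];nn=np.cross(a[1]-a[0],a[2]-a[0]);L=np.linalg.norm(nn)
        if L<1e-9: continue
        nn/=L; nn*=np.sign(nn[2]); k=abs((q-a[0])@nn)<.003
        if best is None or k.sum()>best.sum(): best=k
    q2=q[best];mu=q2.mean(0);nn=np.linalg.svd(q2-mu)[2][2];nn*=np.sign(nn[2])
    print(n,"plane",len(q),len(q2),mu,nn,"tilt",np.degrees(np.arccos(nn[2])),"yaw",np.degrees(np.arctan2(-nn[1],-nn[0])))
    # x where plane hits z=.05 at y=mu
    print("hinge pt",mu+np.array([-nn[0],-nn[1],0])/np.hypot(*nn[:2])*(-(mu[2]-.05)/np.tan(np.radians(40))))
    # edges of reader in y at height bins
    for z in (.07,.09,.11,.13,.15):
        k=q2[abs(q2[:,2]-z)<.006]
        if len(k): i,j=k[:,1].argmin(),k[:,1].argmax(); print(z,k[i],k[j])
P=cloud(t)
for v in range(185,208): print(v,[np.round(P[v,u]*1000).astype(int).tolist() for u in (248,279,308)])
E
```

```text
cap (array([0.54108243, 0.25763369, 0.0052807 ]), np.float64(0.0019994815515544193)) [0.53973996 0.25697701 0.0075    ] [0.54135337 0.25950657 0.0075    ]
bot (array([0.46274718, 0.28992167, 0.0021959 ]), np.float64(0.0016090865121442819)) [0.46305269 0.28887344 0.0075    ] [0.46050873 0.29413555 0.0075    ]
top purple 30 [0.53250256 0.25936706 0.01475121] all 81 [0.57815963 0.26624352 0.01499835] 0.028623097674875586
dir [-0.94913785 -0.31486083]
top plane 2059 1580 [ 0.58384592 -0.00406419  0.09293455] [-0.63445481  0.00978587  0.77289801] tilt 39.38515476324548 yaw -0.8836634991253768
hinge pt [ 0.53268461 -0.00327507  0.09293455]
0.07 [ 0.5541889  -0.08987812  0.0682948 ] [0.55259047 0.08706779 0.06518909]
0.09 [ 0.58215637 -0.09155504  0.08916618] [0.57794391 0.08546693 0.08604319]
0.11 [ 0.60214634 -0.09323173  0.10641665] [0.6072942  0.08626602 0.10864941]
side purple 23 [0.53363112 0.26422042 0.01344578] all 42 [0.54414627 0.26342123 0.01188193] 0.018771420162303487
dir [-0.99999721 -0.00236276]
side plane 1529 658 [0.58673569 0.00202473 0.09280354] [-0.63948721  0.00912787  
[... 920 characters left out ...]
[539, -3, 41], [535, -80, 54]]
196 [[537, 80, 47], [536, -3, 42], [533, -80, 49]]
197 [[534, 80, 48], [532, -2, 48], [531, -80, 50]]
198 [[532, 81, 42], [530, -2, 42], [529, -80, 44]]
199 [[529, 81, 41], [527, -2, 45], [527, -81, 40]]
200 [[527, 81, 41], [525, -2, 40], [524, -80, 42]]
201 [[524, 81, 39], [523, -2, 36], [521, -81, 39]]
202 [[522, 81, 35], [521, -2, 35], [519, -81, 34]]
203 [[520, 81, 33], [518, -2, 32], [516, -81, 36]]
204 [[517, 81, 32], [515, -2, 35], [514, -81, 31]]
205 [[517, 83, 11], [515, -2, 19], [513, -82, 16]]
206 [[515, 83, 5], [514, -3, 2], [513, -83, -1]]
207 [[514, 84, -3], [512, -3, -2], [510, -83, 0]]<stdin>:30: RuntimeWarning: invalid value encountered in cast
```

```bash
cat >> h.py <<'E'
from scipy.spatial.transform import Rotation as Ro
H=np.array([.537,-.001,.05]); YAW=-0.85
def bayR(lean=40): # tool x up slope, z into slope
    a=np.radians(lean);R=np.array([[np.cos(a),0,np.sin(a)],[0,-1,0],[np.sin(a),0,-np.cos(a)]])
    return Ro.from_euler("z",YAW,degrees=True).as_matrix()@R
def bay(x,y,z):
    B=bayR()*np.array([1,-1,-1]); return H+B@(np.array([x,y,z])/1000)
def tobay(p): return (bayR()*np.array([1,-1,-1])).T@(np.asarray(p)-H)*1000
def plan(p,R):
    from station import sense
    s=sense();R0=s["ee_rot"]
    rv=Ro.from_matrix(R0.T@R).as_rotvec(degrees=True)
    print("t",s["time_s"],"tcp",np.round(s["tcp_pos"],4),"shift(now axes)",np.round(R0.T@(p-s["tcp_pos"])*1000,1),
      "rot",np.round(rv,2),"shift after rot",np.round(R.T@(p-s["tcp_pos"])*1000,1),"F",np.round(s["wrist_force"],1))
E
python3 - <<'E'
from h import *
plan(np.array([.42,0,.30]),bayR())
print(bay(100,0,160),bay(100,0,16.5))
E
```

```text
t 0.1 tcp [0.2771 0.5597 0.2356] shift(now axes) [376.5 438.2 -63.6] rot [  9.    39.35 -24.42] shift after rot [157.2 557.5  47.8] F [ 0.6 -0.8  0. ]
[ 0.51076131 -0.00061071  0.23684587] [ 0.60299119 -0.00197907  0.12691849]
```

>>> play_rows(steps=[{"dx":10,"dy":12,"dz":-4,"claw":0},{"dx":21,"dy":24,"dz":-4},{"dx":21,"dy":24,"dz":-4},{"dx":21,"dy":24,"dz":-4},{"dx":21,"dy":24,"dz":-4},{"dx":21,"dy":24,"dz":-4},{"dx":21,"dy":24,"dz":-4},{"dx":21,"dy":24,"dz":-4},{"dx":21,"dy":24,"dz":-4},{"dx":21,"dy":24,"dz":-4},{"dx":21,"dy":24,"dz":-4},{"dx":21,"dy":24,"dz":-4},{"dx":21,"dy":24,"dz":-4},{"dx":21,"dy":24,"dz":-4},{"dx":21,"dy":24,"dz":-4},{"dx":21,"dy":24,"dz":-4},{"dx":21,"dy":24,"dz":-4},{"dx":21,"dy":24,"dz":0},{"dx":10,"dy":18,"dz":0}])

```text
invalid input at $.steps[0]: expected keys ax, ay, az, dx, dy, dz, claw
```

>>> play_rows(steps=[{"ax":1.5,"ay":6.5,"az":-4},{"ax":1.5,"ay":6.5,"az":-4},{"ax":1.5,"ay":6.5,"az":-4},{"ax":1.5,"ay":6.5,"az":-4},{"ax":1.5,"ay":6.5,"az":-4},{"ax":1.5,"ay":6.85,"az":-4.42},{}])

```text
invalid input at $.steps[0]: expected keys ax, ay, az, dx, dy, dz, claw
```

```bash
python3 - <<'E'
from h import *
plan(bay(100,0,160),bayR())
plan(bay(100,0,22),bayR())
E
```

```text
t 0.1 tcp [0.2771 0.5597 0.2356] shift(now axes) [458.1 398.3  -0.5] rot [  9.    39.35 -24.42] shift after rot [186.1 556.7 154.5] F [ 0.6 -0.8  0. ]
t 0.1 tcp [0.2771 0.5597 0.2356] shift(now axes) [538.1 359.9 105.2] rot [  9.    39.35 -24.42] shift after rot [186.1 556.7 292.5] F [ 0.6 -0.8  0. ]
```

>>> play_rows(steps=[{"ax":0,"ay":0,"az":0,"dx":12,"dy":14,"dz":-4,"claw":0},{"ax":0,"ay":0,"az":0,"dx":26,"dy":30,"dz":-5,"claw":0},{"ax":0,"ay":0,"az":0,"dx":26,"dy":30,"dz":-5,"claw":0},{"ax":0,"ay":0,"az":0,"dx":26,"dy":30,"dz":-5,"claw":0},{"ax":0,"ay":0,"az":0,"dx":26,"dy":30,"dz":-5,"claw":0},{"ax":0,"ay":0,"az":0,"dx":26,"dy":30,"dz":-5,"claw":0},{"ax":0,"ay":0,"az":0,"dx":26,"dy":30,"dz":-5,"claw":0},{"ax":0,"ay":0,"az":0,"dx":26,"dy":30,"dz":-5,"claw":0},{"ax":0,"ay":0,"az":0,"dx":26,"dy":30,"dz":-5,"claw":0},{"ax":0,"ay":0,"az":0,"dx":26,"dy":30,"dz":-5,"claw":0},{"ax":0,"ay":0,"az":0,"dx":26,"dy":30,"dz":-5,"claw":0},{"ax":0,"ay":0,"az":0,"dx":26,"dy":30,"dz":-5,"claw":0},{"ax":0,"ay":0,"az":0,"dx":26,"dy":30,"dz":-5,"claw":0},{"ax":0,"ay":0,"az":0,"dx":26,"dy":30,"dz":0,"claw":0},{"ax":0,"ay":0,"az":0,"dx":26,"dy":34,"dz":0,"claw":0}])

```text
time_s: 1.6
tcp_pos: [0.4193, -0.0013, 0.3009]
ee_rot: [[0.896, -0.444, 0.001], [-0.444, -0.896, 0.0], [0.001, -0.001, -1.0]]
wrist_force: [0.2, -0.3, -0.4]
gripper_width: 0.01
gripper_force: 0.0
```

>>> play_rows(steps=[{"ax":1.5,"ay":6.5,"az":-4,"dx":0,"dy":0,"dz":0,"claw":0},{"ax":1.5,"ay":6.5,"az":-4,"dx":0,"dy":0,"dz":0,"claw":0},{"ax":1.5,"ay":6.5,"az":-4,"dx":0,"dy":0,"dz":0,"claw":0},{"ax":1.5,"ay":6.5,"az":-4,"dx":0,"dy":0,"dz":0,"claw":0},{"ax":1.5,"ay":6.5,"az":-4,"dx":0,"dy":0,"dz":0,"claw":0},{"ax":1.5,"ay":6.85,"az":-4.42,"dx":0,"dy":0,"dz":0,"claw":0},{"ax":0,"ay":0,"az":0,"dx":0,"dy":0,"dz":0,"claw":0}])

```text
time_s: 2.3
tcp_pos: [0.4174, -0.0056, 0.2976]
ee_rot: [[0.781, -0.038, 0.624], [-0.03, -0.999, -0.024], [0.624, 0.0, -0.781]]
wrist_force: [0.2, -1.4, -0.9]
gripper_width: 0.009
gripper_force: 0.0
```

```bash
python3 - <<'E'
from h import *
plan(bay(100,0,160),bayR())
plan(bay(100,0,22),bayR())
E
```

```text
t 2.3 tcp [ 0.4174 -0.0056  0.2976] shift(now axes) [ 34.9  -8.6 105.6] rot [ 0.86  1.38 -1.03] shift after rot [ 32.5  -6.4 106.5] F [ 0.2 -1.4 -0.9]
t 2.3 tcp [ 0.4174 -0.0056  0.2976] shift(now axes) [ 38.2 -10.7 243.5] rot [ 0.86  1.38 -1.03] shift after rot [ 32.5  -6.4 244.5] F [ 0.2 -1.4 -0.9]
```

>>> play_rows(steps=[{"ax":0.86,"ay":1.38,"az":-1.03,"dx":0,"dy":0,"dz":0,"claw":0},{"ax":0,"ay":0,"az":0,"dx":8,"dy":-2,"dz":27,"claw":0},{"ax":0,"ay":0,"az":0,"dx":8,"dy":-2,"dz":27,"claw":0},{"ax":0,"ay":0,"az":0,"dx":8,"dy":-2,"dz":27,"claw":0},{"ax":0,"ay":0,"az":0,"dx":8,"dy":0,"dz":27,"claw":0},{"ax":0,"ay":0,"az":0,"dx":0,"dy":0,"dz":30,"claw":0},{"ax":0,"ay":0,"az":0,"dx":0,"dy":0,"dz":30,"claw":0},{"ax":0,"ay":0,"az":0,"dx":0,"dy":0,"dz":30,"claw":0},{"ax":0,"ay":0,"az":0,"dx":0,"dy":0,"dz":25,"claw":0},{"ax":0,"ay":0,"az":0,"dx":0,"dy":0,"dz":13,"claw":0},{"ax":0,"ay":0,"az":0,"dx":0,"dy":0,"dz":0,"claw":0}])

```text
time_s: 3.4
tcp_pos: [0.5868, 0.0079, 0.2226]
ee_rot: [[0.838, -0.026, 0.544], [-0.017, -1.0, -0.021], [0.545, 0.008, -0.839]]
wrist_force: [-0.4, -0.9, -0.5]
gripper_width: 0.006
gripper_force: 0.0
```

```bash
python3 - <<'E'
from h import *
from station import *
plan(bay(100,0,22),bayR())
print(tobay(sense()["tcp_pos"]))
c=capture("side");pickle.dump(c,open("pics/side1.pkl","wb"))
cv2.imwrite("pics/s1.png",cv2.resize(c["frame"][130:270,180:320],None,fx=4,fy=4,interpolation=cv2.INTER_CUBIC))
E
```

```text
t 3.4 tcp [0.5868 0.0079 0.2226] shift(now axes) [-39.1   8.8  83.8] rot [ 0.74  6.99 -0.22] shift after rot [-49.    9.6  78.3] F [-0.4 -0.9 -0.5]
[149.04404561   9.64307182 100.29033951]
```

View pics/s1.png

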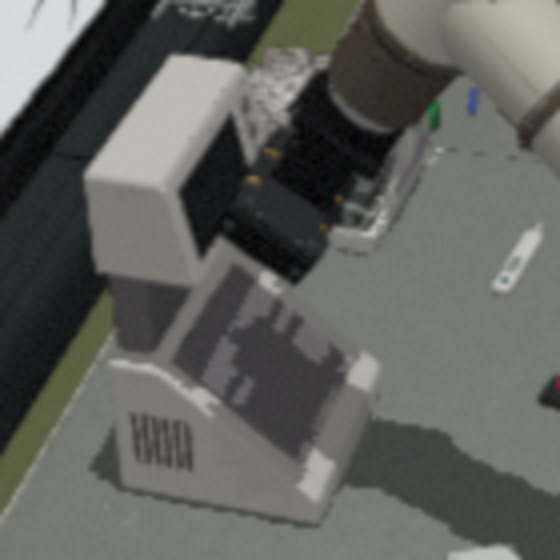

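The side view shows the gripper just in front of the display head at crop (280,240), higher and less tilted than commanded. I'll check the joints.

```bash
python3 - <<'E'
from h import *
from station import *
s=sense();print(np.round(s["joints"],1),np.round(s["joint_velocities"],2))
plan(s["tcp_pos"]+bay(0,0,60)-H,bayR())
E
```

```text
[ 12.7   5.7 -47.5  60.   -9.3  18.7] [-0.1  -1.72 -1.75  0.74  0.4  -0.3 ]
t 3.45 tcp [0.5859 0.0079 0.2229] shift(now axes) [ -7.3   0.8 -59.6] rot [ 0.73  6.97 -0.19] shift after rot [  0.  -0. -60.] F [-1.1 -0.3  0.4]
```

>>> play_rows(steps=[{"ax":0,"ay":0,"az":0,"dx":-6,"dy":0,"dz":-25,"claw":0},{"ax":0,"ay":0,"az":0,"dx":-6,"dy":0,"dz":-25,"claw":0},{"ax":0,"ay":0,"az":0,"dx":-6,"dy":0,"dz":-20,"claw":0},{"ax":0,"ay":0,"az":0,"dx":0,"dy":0,"dz":0,"claw":0}])

```text
time_s: 3.85
tcp_pos: [0.5312, 0.0103, 0.275]
ee_rot: [[0.835, -0.023, 0.55], [-0.016, -1.0, -0.017], [0.55, 0.005, -0.835]]
wrist_force: [0.8, 0.9, 0.4]
gripper_width: 0.006
gripper_force: 0.0
```

```bash
cat > log.py <<'E'
from station import sense
import pickle,os
s=sense();L=pickle.load(open("L.pkl","rb")) if os.path.exists("L.pkl") else []
L.append((s["joints"],s["tcp_pos"],s["ee_rot"]));pickle.dump(L,open("L.pkl","wb"))
E
python3 log.py; python3 - <<'E'
from h import *
from station import *
s=sense();print(np.round(s["joints"],2),tobay(s["tcp_pos"]));plan(s["tcp_pos"],Ro.from_euler("z",0,degrees=True).as_matrix()@np.diag([1,-1,-1]))
E
```

```text
[ 22.46  -3.32 -44.51  37.1  -21.95  34.89] [140.06571437  11.2207536  176.19190948]
t 3.85 tcp [0.5312 0.0103 0.275 ] shift(now axes) [0. 0. 0.] rot [  0.66 -33.35  -1.2 ] shift after rot [0. 0. 0.] F [0.8 0.9 0.4]
```

```bash
cat > fk.py <<'E'
import numpy as np,pickle,itertools
from scipy.spatial.transform import Rotation as Ro
from scipy.optimize import least_squares
S=[(np.array([78.4709,22.0896,.3785,-.0296,-68.4102,-14.8169]),np.array([.27709,.55957,.23546]),np.array([[.89605,-.44396,-.00089],[-.44396,-.89604,-.00198],[0,.00217,-1]])),
(np.array([12.7,5.7,-47.5,60,-9.3,18.7]),np.array([.5859,.0079,.2229]),np.array([[.838,-.026,.544],[-.017,-1,-.021],[.545,.008,-.839]]))]+pickle.load(open("L.pkl","rb"))
r=lambda a,d:Ro.from_euler(a,d,degrees=True).as_matrix()
def chain(j,sg):
    A=[r("z",j[0]),r("y",j[1]),r("y",-j[2]),r("x",sg[0]*j[3]),r("y",-j[4]),r("x",sg[1]*j[5])]
    out=[];R=np.eye(3)
    for a in A: R=R@a; out.append(R)
    return out
E
python3 - <<'E'
from fk import *
for sg in itertools.product((1,-1),(1,-1)):
    T=[chain(j,sg)[-1].T@R for j,p,R in S]
    print(sg,*[np.round(t,2).tolist() for t in T])
E
```

```text
(1, 1) [[0.0, -0.0, 1.0], [-0.87, 0.49, 0.0], [-0.49, -0.87, 0.0]] [[-0.06, -0.27, 0.96], [0.92, -0.39, -0.06], [0.39, 0.88, 0.27]] [[-0.15, -0.41, 0.9], [0.78, -0.61, -0.15], [0.61, 0.67, 0.41]]
(1, -1) [[0.0, -0.0, 1.0], [-1.0, 0.0, 0.0], [-0.0, -1.0, -0.0]] [[-0.06, -0.27, 0.96], [0.49, -0.84, -0.21], [0.87, 0.46, 0.18]] [[-0.15, -0.41, 0.9], [-0.31, -0.84, -0.44], [0.94, -0.34, 0.0]]
(-1, 1) [[0.0, -0.0, 1.0], [-0.87, 0.49, -0.0], [-0.49, -0.87, -0.0]] [[-0.0, -0.0, 1.0], [-0.8, -0.61, 0.0], [0.61, -0.8, -0.0]] [[0.0, 0.0, 1.0], [-0.35, -0.94, 0.0], [0.94, -0.35, -0.0]]
(-1, -1) [[0.0, -0.0, 1.0], [-1.0, 0.0, -0.0], [0.0, -1.0, 0.0]] [[-0.0, -0.0, 1.0], [-1.0, 0.0, 0.0], [-0.0, -1.0, -0.0]] [[0.0, 0.0, 1.0], [-1.0, 0.0, 0.0], [-0.0, -1.0, 0.0]]
```

>>> play_rows(steps=[{"ax":0,"ay":-7,"az":0,"dx":-10,"dy":0,"dz":-10,"claw":0},{"ax":0,"ay":-7,"az":0,"dx":-10,"dy":0,"dz":-10,"claw":0},{"ax":0,"ay":-7,"az":0,"dx":-10,"dy":0,"dz":-10,"claw":0},{"ax":0,"ay":0,"az":0,"dx":0,"dy":0,"dz":0,"claw":0}])

```text
time_s: 4.25
tcp_pos: [0.5, 0.008, 0.2872]
ee_rot: [[0.969, -0.033, 0.246], [-0.029, -0.999, -0.02], [0.247, 0.012, -0.969]]
wrist_force: [0.9, 0.2, -1.0]
gripper_width: 0.004
gripper_force: 0.0
```

```bash
python3 log.py
```

>>> play_rows(steps=[{"ax":7,"ay":0,"az":0,"dx":0,"dy":30,"dz":0,"claw":0},{"ax":7,"ay":0,"az":0,"dx":0,"dy":30,"dz":0,"claw":0},{"ax":7,"ay":0,"az":0,"dx":0,"dy":30,"dz":0,"claw":0},{"ax":0,"ay":0,"az":0,"dx":0,"dy":0,"dz":0,"claw":0}])

```text
time_s: 4.65
tcp_pos: [0.4946, -0.0774, 0.2746]
ee_rot: [[0.972, 0.023, 0.232], [-0.044, -0.959, 0.279], [0.229, -0.282, -0.932]]
wrist_force: [-0.2, -0.1, -0.1]
gripper_width: 0.004
gripper_force: 0.0
```

```bash
python3 log.py
```

>>> play_rows(steps=[{"ax":-7,"ay":0,"az":0,"dx":0,"dy":-30,"dz":0,"claw":0},{"ax":-7,"ay":-4,"az":0,"dx":20,"dy":-30,"dz":10,"claw":0},{"ax":-7,"ay":-8,"az":0,"dx":20,"dy":-30,"dz":10,"claw":0},{"ax":0,"ay":0,"az":8,"dx":10,"dy":0,"dz":20,"claw":0},{"ax":0,"ay":0,"az":0,"dx":0,"dy":0,"dz":0,"claw":0}])

```text
time_s: 5.15
tcp_pos: [0.5469, 0.0158, 0.2548]
ee_rot: [[0.986, -0.16, 0.04], [-0.158, -0.987, -0.042], [0.046, 0.035, -0.998]]
wrist_force: [-1.0, -0.2, -0.5]
gripper_width: 0.006
gripper_force: 0.0
```

```bash
python3 log.py; cat >> fk.py <<'E'
SG=(-1,-1)
def M(j):
    C=chain(j,SG); cols=[np.array([[0,0],[0,0],[0,1.]])[:,1:],C[0][:,[0,1]],C[1][:,[0,2]],C[2][:,[0,2]],C[3][:,[1,2]],C[4],]
    return np.hstack(cols)
E
python3 - <<'E'
from fk import *
A=np.vstack([M(j) for j,p,R in S]);b=np.hstack([p for j,p,R in S])
print(np.linalg.svd(A)[1].round(3))
x,res,rk,sv=np.linalg.lstsq(A,b,rcond=.01);print(rk,x.round(4));print(((A@x-b)*1000).reshape(-1,3).round(1))
for j,p,R in S: print(j.round(1),p.round(3))
E
```

```text
[5.293 4.833 4.144 1.19  1.073 0.841 0.292 0.211 0.194 0.078 0.05  0.   ]
10 [ 0.1384 -0.0505  0.0147 -0.0197  0.5303  0.4519  0.0823 -0.0875 -0.0578
  0.2553 -0.0875  0.0435]
[[ 0.2 -1.3  1.8]
 [-0.1 -0.3 -0.8]
 [-1.   0.1  1. ]
 [ 2.5  0.5  0.7]
 [-3.5  1.7  0.1]
 [ 3.3  0.4 -2.8]]
[ 78.5  22.1   0.4  -0.  -68.4 -14.8] [0.277 0.56  0.235]
[ 12.7   5.7 -47.5  60.   -9.3  18.7] [0.586 0.008 0.223]
[ 22.5  -3.3 -44.5  37.1 -21.9  34.9] [0.531 0.01  0.275]
[ 23.5   0.5 -24.2   8.4 -53.   60.4] [0.5   0.008 0.287]
[ -1.1   4.4 -13.2 -19.1 -60.2  98.2] [ 0.495 -0.077  0.275]
[ 20.3  12.6 -11.7   3.4 -64.4  59.1] [0.547 0.016 0.255]
```

```bash
cat >> fk.py <<'E'
_A=np.vstack([M(j) for j,p,R in S]);_b=np.hstack([p for j,p,R in S])
X=np.linalg.lstsq(_A,_b,rcond=.008)[0]
T0=np.array([[0,0,1.],[-1,0,0],[0,-1,0]])
LO=np.array([-179.83,-69.29,-61.27,-181.25,-171.15,-177.46]);HI=np.array([179.83,118.12,80.66,117.63,-9.14,177.46])
def fk(j): return M(j)@X, chain(j,SG)[-1]@T0
def ik(p,R,j0):
    def f(j):
        q,Q=fk(j); return np.r_[(q-p)*10,Ro.from_matrix(R.T@Q).as_rotvec()*3]
    s=least_squares(f,np.clip(j0,LO+.01,HI-.01),bounds=(LO,HI),x_scale=30.); return s.x,np.abs(s.fun).max()
def allik(p,R,n=60,seed=0):
    g=np.random.default_rng(seed);out=[]
    for _ in range(n):
        j,e=ik(p,R,g.uniform(np.maximum(LO,[-90,-40,-60,-180,-150,-177]),np.minimum(HI,[90,90,60,117,-10,177])))
        if e<.02 and not any(np.abs(j-o).max()<2 for o in out): out.append(j)
    return out
E
python3 - <<'E'
from fk import *
from h import bay,bayR
flip=np.diag([-1,-1,1])
for nm,P in(("pad",(100,0,16)),("padaway",(100,0,100)),("rests",(50,0,-12)),("rests+",(50,0,80))):
  for lean in (40,32,45):
    for F in (0,1):
      R=bayR(lean)@(flip if F else np.eye(3))
      print(nm,lean,F,[o.round(0).astype(int).tolist() for o in allik(bay(*P),R,25)])
E
```

```text
pad 40 0 []
pad 40 1 []
pad 32 0 []
pad 32 1 []
pad 45 0 []
pad 45 1 []
padaway 40 0 []
padaway 40 1 []
padaway 32 0 []
padaway 32 1 []
padaway 45 0 []
padaway 45 1 []
rests 40 0 []
rests 40 1 []
rests 32 0 []
rests 32 1 []
rests 45 0 [[-12, 21, -29, -121, -9, -141]]
rests 45 1 [[-12, 21, -29, -121, -9, 39]]
rests+ 40 0 []
rests+ 40 1 []
rests+ 32 0 []
rests+ 32 1 []
rests+ 45 0 []
rests+ 45 1 []
```

```bash
python3 - <<'E'
from fk import *
from h import bay,bayR
print(X.round(3))
j,e=ik(*[S[3][1],S[3][2]],S[2][0]);print(j.round(1),e)
g=np.random.default_rng(0)
for P in((100,0,16),(100,0,100),(50,0,-12)):
    for lean in(40,):
        rs=sorted([ik(bay(*P),bayR(lean),np.array([g.uniform(-30,30),g.uniform(-20,60),g.uniform(-60,0),a,b,g.uniform(-170,170)])) for a in(0,-60,60,-120,-170) for b in(-20,-60) for _ in range(3)],key=lambda t:t[1])
        for r_ in rs[:6]: print(P,lean,r_[0].round(0),round(r_[1],3))
E
```

```text
[ 0.161  0.001 -0.    -0.     0.564  0.421  0.    -0.08  -0.     0.292
 -0.08   0.   ]
[ 23.5   0.5 -24.2   8.4 -53.   60.4] 1.1392109477981194e-10
(100, 0, 16) 40 [ -15.   18.  -36. -157.   -9. -102.] 0.335
(100, 0, 16) 40 [ -15.   18.  -36. -157.   -9. -102.] 0.335
(100, 0, 16) 40 [ -15.   18.  -36. -157.   -9. -102.] 0.335
(100, 0, 16) 40 [ -15.   18.  -36. -157.   -9. -102.] 0.335
(100, 0, 16) 40 [ -15.   18.  -36. -157.   -9. -102.] 0.335
(100, 0, 16) 40 [ -15.   18.  -36. -157.   -9. -102.] 0.335
(100, 0, 100) 40 [ 14.   3. -51.  55.  -9.  23.] 0.427
(100, 0, 100) 40 [ 14.   3. -51.  55.  -9.  23.] 0.427
(100, 0, 100) 40 [ 14.   3. -51.  55.  -9.  23.] 0.427
(100, 0, 100) 40 [ 14.   3. -51.  55.  -9.  23.] 0.427
(100, 0, 100) 40 [ 14.   3. -51.  55.  -9.  23.] 0.427
(100, 0, 100) 40 [ 14.   3. -51.  55.  -9.  23.] 0.427
(50, 0, -12) 40 [ -14.   22.  -32. -132.   -9. -128.] 0.164
(50, 0, -12) 40 [ -14.   22.  -32. -132.   -9. -128.] 0.164
(50, 0, -12) 40 [ -14.   22.  -32. -132.   -9. -128.] 0.164
(50, 0, -12) 40 [ -14.   22.  -32. -132.   -9. -128.] 0.164
(50, 0, -12) 40 [ -14.   22.  -32. -132.   -9. -128.] 0.164
(50, 0, -12) 40 [ -14.   22.  -32. -132.   -9. -128.] 0.164
```

```bash
cat >> fk.py <<'E'
def tool(lean,side):
    from h import bayR
    return bayR(lean)@Ro.from_euler("x",side,degrees=True).as_matrix()
def best(p,R,seeds):
    return min((ik(p,R,s) for s in seeds),key=lambda t:t[1])
SA=[np.array([20,0,-45,40,-20,35]),np.array([20,5,-30,10,-45,50.])]
SB=[np.array([-15,18,-36,-150,-20,-100]),np.array([-10,20,-30,-110,-20,-140.])]
E
python3 - <<'E'
from fk import *
from h import bay
for P in((100,0,16),(100,0,120),(50,0,-12),(50,0,90)):
  for lab,sd in(("A",SA),("B",SB)):
    print(P,lab)
    for lean in(30,35,40,45):
      print(lean,[("%d:%s"%(s,"j5=%d"%r[0][4] if r[1]<.01 else "x%.2f"%r[1])) for s in(-30,-20,-10,0,10,20,30) for r in [best(bay(*P),tool(lean,s),sd)]])
E
```

```text
(100, 0, 16) A
30 ['-30:j5=-37', '-20:j5=-24', '-10:x0.03', '0:x0.22', '10:j5=-12', '20:j5=-28', '30:j5=-42']
35 ['-30:j5=-38', '-20:x0.02', '-10:x0.20', '0:x0.34', '10:x0.05', '20:j5=-25', '30:j5=-40']
40 ['-30:j5=-40', '-20:x0.15', '-10:x0.36', '0:x0.57', '10:x0.10', '20:j5=-24', '30:j5=-39']
45 ['-30:x0.04', '-20:x0.27', '-10:x0.50', '0:x0.33', '10:x0.05', '20:j5=-25', '30:j5=-40']
(100, 0, 16) B
30 ['-30:x0.94', '-20:x0.48', '-10:x0.41', '0:x0.45', '10:x0.84', '20:x0.81', '30:x0.75']
35 ['-30:x0.93', '-20:x0.48', '-10:x0.21', '0:x0.45', '10:x0.64', '20:x0.61', '30:x0.56']
40 ['-30:x0.88', '-20:x0.46', '-10:x0.01', '0:x0.34', '10:x0.43', '20:x0.41', '30:x0.38']
45 ['-30:x0.82', '-20:x0.41', '-10:j5=-16', '0:x0.21', '10:x0.23', '20:x0.21', '30:x0.19']
(100, 0, 120) A
30 ['-30:j5=-43', '-20:j5=-31', '-10:j5=-19', '0:j5=-12', '10:j5=-20', '20:j5=-33', '30:j5=-46']
35 ['-30:j5=-42', '-20:j5=-28', '-10:j5=-11', '0:x0.16', '10:j5=-9', '20:j5=-28', '30:j5=-44']
40 ['-30:j5=-41', '-20:j5=-26', '-10:x0.13', '0:x0.36', '10:x0.11', '20:j5=-25', '30:j5=-42']
45 ['-30:j5=-42', '-20:x0.08', '-1
[... 1258 characters left out ...]
0:x0.20', '10:j5=-10', '20:j5=-28', '30:j5=-42']
35 ['-30:j5=-40', '-20:j5=-26', '-10:x0.17', '0:x0.40', '10:x0.10', '20:j5=-25', '30:j5=-41']
40 ['-30:x0.03', '-20:x0.11', '-10:x0.31', '0:x0.43', '10:x0.14', '20:j5=-24', '30:j5=-41']
45 ['-30:x0.13', '-20:x0.23', '-10:x0.44', '0:x0.31', '10:x0.07', '20:j5=-26', '30:j5=-42']
(50, 0, 90) B
30 ['-30:x0.82', '-20:x0.41', '-10:x0.39', '0:x0.51', '10:x0.82', '20:x0.76', '30:x0.69']
35 ['-30:x0.81', '-20:x0.39', '-10:x0.20', '0:x0.51', '10:x0.63', '20:x0.58', '30:x0.51']
40 ['-30:x0.75', '-20:x0.36', '-10:x0.06', '0:x0.32', '10:x0.43', '20:x0.40', '30:x0.34']
45 ['-30:x0.69', '-20:x0.31', '-10:j5=-9', '0:x0.26', '10:x0.24', '20:x0.21', '30:x0.16']
```

```bash
cat > go.py <<'E'
from fk import *
from h import *
from station import sense
def go(p,R,n,start=None):
    s=sense(); p0,R0,j=(s["tcp_pos"],s["ee_rot"],s["joints"]) if start is None else start
    rv=Ro.from_matrix(R0.T@R).as_rotvec(); q=Ro.from_rotvec(rv/n).as_matrix()
    A=sum(np.linalg.matrix_power(q,k) for k in range(n)); d=np.linalg.solve(A,R0.T@(p-p0))
    print("t",round(s["time_s"],2),"F",s["wrist_force"].round(1),"bay now",tobay(p0).round(1))
    print(n,"rows: a",np.degrees(rv/n).round(2),"d",(d*1000).round(2))
    mx=np.zeros(6);m5=-180;er=0
    for k in range(n):
        p0=p0+R0@d;R0=R0@q;jn,e=ik(p0,R0,j);mx=np.maximum(mx,abs(jn-j));j=jn;m5=max(m5,j[4]);er=max(er,e)
    print("  maxstep",mx.round(1),"j5max",round(m5,1),"err",round(er,3),"end",j.round(0))
    return p0,R0,j
E
python3 - <<'E'
from go import *
for sd in(15,18):
    a=go(bay(100,0,100),tool(40,sd),12); a=go(bay(100,0,30),tool(40,sd),4,a); a=go(bay(100,0,10),tool(40,sd),4,a)
E
```

```text
t 5.15 F [-1.  -0.2 -0.5] bay now [139.   17.  150.7]
12 rows: a [ 1.62  3.03 -1.  ] d [-1.52  1.98  5.06]
  maxstep [ 3.8  1.6  3.  13.8  5.2 17. ] j5max -14.2 err 0.0 end [ 10.   6. -30. -33. -15. 114.]
t 5.15 F [-1.  -0.2 -0.5] bay now [100.   0. 100.]
4 rows: a [ 0.  0. -0.] d [ 0.    4.53 16.9 ]
  maxstep [1.3 2.4 1.7 3.9 0.2 4.8] j5max -15.2 err 0.0 end [  5.  15. -23. -47. -16. 132.]
t 5.15 F [-1.  -0.2 -0.5] bay now [100.   0.  30.]
4 rows: a [ 0.  0. -0.] d [0.   1.29 4.83]
  maxstep [0.3 0.6 0.4 0.9 0.  1.1] j5max -15.6 err 0.0 end [  4.  17. -22. -51. -16. 136.]
t 5.15 F [-1.  -0.2 -0.5] bay now [139.   17.  150.7]
12 rows: a [ 1.86  3.01 -1.08] d [-1.52  2.1   5.02]
  maxstep [ 4.6  1.6  2.9 12.2  5.  15.6] j5max -20.1 err 0.0 end [  4.   6. -26. -43. -22. 126.]
t 5.15 F [-1.  -0.2 -0.5] bay now [100.   0. 100.]
4 rows: a [ 0. -0. -0.] d [ 0.    5.41 16.64]
  maxstep [1.  2.3 1.2 2.9 0.2 3.7] j5max -21.2 err 0.0 end [  1.  16. -21. -54. -21. 140.]
t 5.15 F [-1.  -0.2 -0.5] bay now [100.   0.  30.]
4 rows: a [ 0. -0. -0.] d [0.   1.55 4.76]
  maxstep [0.2 0.6 0.4 0.7 0.  0.9] j5max -21.2 err 0.0 end [ -0.  18. -20. -56. -21. 144.]
```

```bash
python3 - <<'E'
from go import *
a=go(bay(100,0,100),tool(40,18),16)
E
```

```text
t 5.15 F [-1.  -0.2 -0.5] bay now [139.   17.  150.7]
16 rows: a [ 1.4   2.25 -0.81] d [-1.17  1.59  3.75]
  maxstep [ 3.5  1.2  2.2  9.2  3.7 11.8] j5max -20.0 err 0.0 end [  4.   6. -26. -43. -22. 126.]
```

>>> play_rows(steps=[{"ax":1.4,"ay":2.25,"az":-0.81,"dx":-1.17,"dy":1.59,"dz":3.75,"claw":0},{"ax":1.4,"ay":2.25,"az":-0.81,"dx":-1.17,"dy":1.59,"dz":3.75,"claw":0},{"ax":1.4,"ay":2.25,"az":-0.81,"dx":-1.17,"dy":1.59,"dz":3.75,"claw":0},{"ax":1.4,"ay":2.25,"az":-0.81,"dx":-1.17,"dy":1.59,"dz":3.75,"claw":0},{"ax":1.4,"ay":2.25,"az":-0.81,"dx":-1.17,"dy":1.59,"dz":3.75,"claw":0},{"ax":1.4,"ay":2.25,"az":-0.81,"dx":-1.17,"dy":1.59,"dz":3.75,"claw":0},{"ax":1.4,"ay":2.25,"az":-0.81,"dx":-1.17,"dy":1.59,"dz":3.75,"claw":0},{"ax":1.4,"ay":2.25,"az":-0.81,"dx":-1.17,"dy":1.59,"dz":3.75,"claw":0},{"ax":1.4,"ay":2.25,"az":-0.81,"dx":-1.17,"dy":1.59,"dz":3.75,"claw":0},{"ax":1.4,"ay":2.25,"az":-0.81,"dx":-1.17,"dy":1.59,"dz":3.75,"claw":0},{"ax":1.4,"ay":2.25,"az":-0.81,"dx":-1.17,"dy":1.59,"dz":3.75,"claw":0},{"ax":1.4,"ay":2.25,"az":-0.81,"dx":-1.17,"dy":1.59,"dz":3.75,"claw":0},{"ax":1.4,"ay":2.25,"az":-0.81,"dx":-1.17,"dy":1.59,"dz":3.75,"claw":0},{"ax":1.4,"ay":2.25,"az":-0.81,"dx":-1.17,"dy":1.59,"dz":3.75,"claw":0},{"ax":1.4,"ay":2.25,"az":-0.81,"dx":-1.17,"dy":1.59,"dz":3.75,"claw":0},{"ax":1.4,"ay":2.25,"az":-0.81,"dx":-1.17,"dy":1.59,"dz":3.75,"claw":0},{"ax":0,"ay":0,"az":0,"dx":0,"dy":0,"dz":0,"claw":0}])

```text
time_s: 6.85
tcp_pos: [0.5492, -0.0043, 0.1954]
ee_rot: [[0.763, 0.181, 0.621], [-0.018, -0.954, 0.3], [0.647, -0.24, -0.724]]
wrist_force: [0.7, -0.1, 0.7]
gripper_width: 0.005
gripper_force: 0.0
```

```bash
python3 - <<'E'
from go import *
a=go(bay(100,0,24),tool(40,18),5)
E
```

```text
t 6.85 F [ 0.7 -0.1  0.7] bay now [102.9  -3.1 103.6]
5 rows: a [-0.01 -0.08 -0.06] d [-0.62  4.33 15.32]
  maxstep [0.8 2.1 1.1 2.6 0.3 3.3] j5max -21.2 err 0.0 end [  0.  16. -21. -55. -21. 142.]
```

>>> play_rows(steps=[{"ax":0,"ay":0,"az":0,"dx":-0.62,"dy":4.33,"dz":15.32,"claw":0},{"ax":0,"ay":0,"az":0,"dx":-0.62,"dy":4.33,"dz":15.32,"claw":0},{"ax":0,"ay":0,"az":0,"dx":-0.62,"dy":4.33,"dz":15.32,"claw":0},{"ax":0,"ay":0,"az":0,"dx":-0.62,"dy":4.33,"dz":15.32,"claw":0},{"ax":0,"ay":0,"az":0,"dx":-0.62,"dy":4.33,"dz":15.32,"claw":0},{"ax":0,"ay":0,"az":0,"dx":0,"dy":0,"dz":0,"claw":0}])

```text
time_s: 7.45
tcp_pos: [0.5988, -0.0003, 0.1315]
ee_rot: [[0.765, 0.183, 0.617], [-0.015, -0.953, 0.301], [0.644, -0.24, -0.727]]
wrist_force: [-0.7, -0.8, 0.4]
gripper_width: 0.005
gripper_force: 0.0
```

>>> play_rows(steps=[{"ax":0,"ay":0,"az":0,"dx":0,"dy":0.62,"dz":1.9,"claw":0},{"ax":0,"ay":0,"az":0,"dx":0,"dy":0.62,"dz":1.9,"claw":0},{"ax":0,"ay":0,"az":0,"dx":0,"dy":0.62,"dz":1.9,"claw":0},{"ax":0,"ay":0,"az":0,"dx":0,"dy":0,"dz":0,"claw":0}])

```text
time_s: 7.85
tcp_pos: [0.6035, 0.0006, 0.1292]
ee_rot: [[0.762, 0.186, 0.62], [-0.015, -0.953, 0.303], [0.647, -0.241, -0.723]]
wrist_force: [-1.5, 0.3, 1.6]
gripper_width: 0.003
gripper_force: 1.1
```

```bash
python3 - <<'E'
from go import *
s=sense();print(tobay(s["tcp_pos"]),s["wrist_force"],bayR().T@s["wrist_force"])
E
```

```text
[101.83566485   2.59890072  17.95523547] [-1.46052136  0.33441845  1.61399461] [-0.08504577 -0.31271518 -2.17828221]
```

>>> play_rows(steps=[{"ax":0,"ay":0,"az":0,"dx":0,"dy":0.62,"dz":1.9,"claw":0},{"ax":0,"ay":0,"az":0,"dx":0,"dy":0.62,"dz":1.9,"claw":0},{"ax":0,"ay":0,"az":0,"dx":0,"dy":0.31,"dz":0.95,"claw":0},{"ax":0,"ay":0,"az":0,"dx":0,"dy":0,"dz":0,"claw":0}])

```text
time_s: 8.25
tcp_pos: [0.6068, 0.0006, 0.1253]
ee_rot: [[0.762, 0.186, 0.62], [-0.015, -0.953, 0.304], [0.647, -0.241, -0.723]]
wrist_force: [-4.0, -0.1, 4.7]
gripper_width: 0.002
gripper_force: 3.2
```

>>> play_rows(steps=[{"ax":0,"ay":0,"az":0,"dx":0,"dy":0.31,"dz":0.95,"claw":0},{"ax":0,"ay":0,"az":0,"dx":0,"dy":0,"dz":0,"claw":0}])

```text
time_s: 8.45
tcp_pos: [0.6072, 0.0006, 0.1248]
ee_rot: [[0.762, 0.186, 0.62], [-0.015, -0.952, 0.304], [0.647, -0.241, -0.723]]
wrist_force: [-6.9, -0.6, 8.7]
gripper_width: 0.009
gripper_force: 5.5
```

```bash
python3 - <<'E'
from go import *
s=sense();print(tobay(s["tcp_pos"]),s["wrist_force"],bayR().T@s["wrist_force"])
E
```

```text
[101.84438713   2.67278618  12.2509612 ] [-6.90981629 -0.60432758  8.73937875] [  0.33178811   0.70676651 -11.13004544]
```

>>> play_rows(steps=[{"ax":0,"ay":0,"az":0,"dx":0,"dy":0.31,"dz":0.95,"claw":0},{"ax":0,"ay":0,"az":0,"dx":0,"dy":0,"dz":0,"claw":0},{"ax":0,"ay":0,"az":0,"dx":0,"dy":0,"dz":0,"claw":0}])

```text
time_s: 8.75
tcp_pos: [0.6073, 0.0006, 0.1247]
ee_rot: [[0.762, 0.187, 0.62], [-0.015, -0.952, 0.305], [0.648, -0.241, -0.723]]
wrist_force: [-10.6, -2.5, 13.8]
gripper_width: 0.005
gripper_force: 8.8
```

>>> play_rows(steps=[{"ax":0,"ay":0,"az":0,"dx":0,"dy":-2,"dz":-6,"claw":0},{"ax":0,"ay":0,"az":0,"dx":0,"dy":-5,"dz":-16,"claw":0},{"ax":0,"ay":0,"az":0,"dx":0,"dy":-9,"dz":-28,"claw":0},{"ax":0,"ay":0,"az":0,"dx":0,"dy":-9,"dz":-28,"claw":0},{"ax":0,"ay":0,"az":0,"dx":0,"dy":-8,"dz":-24,"claw":0},{"ax":0,"ay":0,"az":0,"dx":0,"dy":-5,"dz":-15,"claw":0}])

```text
time_s: 9.35
tcp_pos: [0.5279, 0.0013, 0.2185]
ee_rot: [[0.761, 0.186, 0.621], [-0.015, -0.953, 0.303], [0.648, -0.24, -0.723]]
wrist_force: [1.0, -0.9, 0.1]
gripper_width: 0.007
gripper_force: 0.0
```

```bash
python3 - <<'E'
from go import *
from station import *
s=sense();print(tobay(s["tcp_pos"]),s["wrist_force"],s["joints"].round(0))
c=capture("top");P=cloud(c);print(np.nanmax(np.where((abs(P[...,0]-.45)<.06)&(abs(P[...,1])<.06),P[...,2],np.nan)))
# tube pick pose: tube axis from 2 views
cap=np.array([.5405,.2583]);bot=np.array([.4618,.2915]);u=(cap-bot)/np.hypot(*(cap-bot));g=bot+u*.036
R=np.column_stack([[*u,0],[u[1],-u[0],0],[0,0,-1]])
print(np.hypot(*(cap-bot)),g,np.degrees(np.arctan2(u[1],u[0])))
st=None
for n in(12,16): go(np.array([*g,.10]),R,n)
mid=np.array([.50,.12,.26])
a=go(mid,Ro.from_matrix(s["ee_rot"]).as_matrix(),8); go(np.array([*g,.10]),R,14,a)
E
```

```text
[101.27603194   2.20965533 134.92785646] [ 1.04249402 -0.89150798  0.14519872] [  7.   2. -28. -38. -22. 119.]
0.5765179700253992
0.08541621625897508 [0.49496935 0.27750734] -22.872699509720842
t 9.4 F [-1.2  1.2  1.4] bay now [101.9   2.3 136.5]
12 rows: a [-2.09 -3.04  2.27] d [ -9.76 -20.47  11.11]
  maxstep [ 9.3  3.1  7.  19.6  6.5 26.5] j5max -9.1 err 0.004 end [ 46.  24. -18.   0. -48.  21.]
t 9.4 F [-1.2  1.2  1.4] bay now [101.9   2.3 136.5]
16 rows: a [-1.57 -2.28  1.7 ] d [ -7.34 -15.36   8.31]
  maxstep [ 7.   2.3  5.2 15.   5.  19.6] j5max -9.1 err 0.004 end [ 46.  24. -18.  -0. -48.  21.]
t 9.4 F [-1.2  1.2  1.4] bay now [101.9   2.3 136.5]
8 rows: a [-0.   -0.02  0.01] d [  0.42 -15.96  -1.23]
  maxstep [ 4.3  1.1  4.   9.9  3.8 12.7] j5max -9.1 err 0.118 end [ 32.  -6. -45.  11.  -9.  55.]
t 9.4 F [-1.2  1.2  1.4] bay now [105.3 120.4 185.8]
14 rows: a [-1.79 -2.6   1.94] d [-6.22 -8.8  11.94]
  maxstep [ 3.   2.4  3.5 12.5  4.7 15.5] j5max -9.1 err 0.121 end [ 46.  24. -18.  -0. -48.  21.]
```

```bash
python3 - <<'E'
from go import *
u=np.array([.0787,-.0332]);u/=np.hypot(*u);g=np.array([.4956,.2772])
D=lambda u:np.column_stack([[*u,0],[u[1],-u[0],0],[0,0,-1]])
y=np.radians(-10)
for n in(8,10):
  a=go(np.array([.49,.02,.27]),D(np.array([np.cos(y),np.sin(y)])),n); a=go(np.array([*g,.09]),D(u),11,a)
E
```

```text
t 9.4 F [-1.2  1.2  1.4] bay now [101.9   2.3 136.5]
8 rows: a [-2.59 -4.85  1.87] d [-2.09 -3.45 -7.31]
  maxstep [ 5.8  2.2  3.9 16.2  7.4 20.9] j5max -21.8 err 0.0 end [ 21.   7. -15.   0. -68.  59.]
t 9.4 F [-1.2  1.2  1.4] bay now [105.2  20.3 198.9]
11 rows: a [-0.   -0.    1.17] d [ -5.91 -22.68  16.36]
  maxstep [2.8 2.3 1.7 0.  2.3 3.9] j5max -46.5 err 0.0 end [ 46.  25. -18.   0. -46.  22.]
t 9.4 F [-1.2  1.2  1.4] bay now [101.9   2.3 136.5]
10 rows: a [-2.07 -3.88  1.5 ] d [-1.73 -2.73 -5.85]
  maxstep [ 4.9  1.8  3.1 13.3  5.9 17.2] j5max -21.5 err 0.0 end [ 21.   7. -15.   0. -68.  59.]
t 9.4 F [-1.2  1.2  1.4] bay now [105.2  20.3 198.9]
11 rows: a [0.   0.   1.17] d [ -5.91 -22.68  16.36]
  maxstep [2.8 2.3 1.7 0.  2.3 3.9] j5max -46.5 err 0.0 end [ 46.  25. -18.   0. -46.  22.]
```

>>> play_rows(steps=[{"ax":-1.48,"ay":-2.77,"az":1.07,"dx":-1.25,"dy":-1.9,"dz":-4.2,"claw":0},{"ax":-1.48,"ay":-2.77,"az":1.07,"dx":-1.25,"dy":-1.9,"dz":-4.2,"claw":0},{"ax":-1.48,"ay":-2.77,"az":1.07,"dx":-1.25,"dy":-1.9,"dz":-4.2,"claw":0},{"ax":-1.48,"ay":-2.77,"az":1.07,"dx":-1.25,"dy":-1.9,"dz":-4.2,"claw":0},{"ax":-1.48,"ay":-2.77,"az":1.07,"dx":-1.25,"dy":-1.9,"dz":-4.2,"claw":0},{"ax":-1.48,"ay":-2.77,"az":1.07,"dx":-1.25,"dy":-1.9,"dz":-4.2,"claw":0},{"ax":-1.48,"ay":-2.77,"az":1.07,"dx":-1.25,"dy":-1.9,"dz":-4.2,"claw":0},{"ax":-1.48,"ay":-2.77,"az":1.07,"dx":-1.25,"dy":-1.9,"dz":-4.2,"claw":0},{"ax":-1.48,"ay":-2.77,"az":1.07,"dx":-1.25,"dy":-1.9,"dz":-4.2,"claw":0},{"ax":-1.48,"ay":-2.77,"az":1.07,"dx":-1.25,"dy":-1.9,"dz":-4.2,"claw":0},{"ax":-1.48,"ay":-2.77,"az":1.07,"dx":-1.25,"dy":-1.9,"dz":-4.2,"claw":0},{"ax":-1.48,"ay":-2.77,"az":1.07,"dx":-1.25,"dy":-1.9,"dz":-4.2,"claw":0},{"ax":-1.48,"ay":-2.77,"az":1.07,"dx":-1.25,"dy":-1.9,"dz":-4.2,"claw":0},{"ax":-1.48,"ay":-2.77,"az":1.07,"dx":-1.25,"dy":-1.9,"dz":-4.2,"claw":0}])

```text
time_s: 10.8
tcp_pos: [0.492, 0.0199, 0.2669]
ee_rot: [[0.985, -0.175, -0.007], [-0.175, -0.985, 0.001], [-0.007, 0.001, -1.0]]
wrist_force: [-0.3, -0.3, -0.0]
gripper_width: 0.0
gripper_force: 0.0
```

>>> play_rows(steps=[{"ax":0,"ay":0,"az":1.17,"dx":-5.91,"dy":-22.68,"dz":15,"claw":50},{"ax":0,"ay":0,"az":1.17,"dx":-5.91,"dy":-22.68,"dz":15,"claw":50},{"ax":0,"ay":0,"az":1.17,"dx":-5.91,"dy":-22.68,"dz":15,"claw":50},{"ax":0,"ay":0,"az":1.17,"dx":-5.91,"dy":-22.68,"dz":15,"claw":50},{"ax":0,"ay":0,"az":1.17,"dx":-5.91,"dy":-22.68,"dz":15,"claw":50},{"ax":0,"ay":0,"az":1.17,"dx":-5.91,"dy":-22.68,"dz":15,"claw":50},{"ax":0,"ay":0,"az":1.17,"dx":-5.91,"dy":-22.68,"dz":15,"claw":50},{"ax":0,"ay":0,"az":1.17,"dx":-5.91,"dy":-22.68,"dz":15,"claw":50},{"ax":0,"ay":0,"az":1.17,"dx":-5.91,"dy":-22.68,"dz":15,"claw":50},{"ax":0,"ay":0,"az":1.17,"dx":-5.91,"dy":-22.68,"dz":15,"claw":50},{"ax":0,"ay":0,"az":1.17,"dx":-5.91,"dy":-22.68,"dz":15,"claw":50},{"ax":0,"ay":0,"az":0,"dx":0,"dy":0,"dz":0,"claw":50}])

```text
time_s: 12.0
tcp_pos: [0.4963, 0.2785, 0.0993]
ee_rot: [[0.922, -0.388, -0.008], [-0.388, -0.922, -0.002], [-0.006, 0.005, -1.0]]
wrist_force: [-0.4, 0.2, 0.4]
gripper_width: 0.573
gripper_force: 0.0
```

```bash
cat > pk.py <<'E'
from go import *
u=np.array([.0787,-.0332]);u/=np.hypot(*u);g=np.array([.4956,.2772])
Rp=np.column_stack([[*u,0],[u[1],-u[0],0],[0,0,-1]])
E
python3 - <<'E'
from pk import *
from station import *
go(np.array([*g,.06]),Rp,3)
c=capture("top");d=capture("side");pickle.dump((c,d),open("pics/pk.pkl","wb"))
k=lambda f,u,v,w,h,m:cv2.resize(f[v:v+h,u:u+w],None,fx=m,fy=m,interpolation=cv2.INTER_CUBIC)
cv2.imwrite("pics/p1.png",np.hstack([k(c["frame"],145,100,180,150,2.2),k(d["frame"],190,200,100,150,2.2*1.0)]))
E
```

```text
t 12.0 F [-0.4  0.2  0.4] bay now [ -2.6 278.9  66.6]
3 rows: a [0.09 0.12 0.02] d [-0.    0.46 13.1 ]
  maxstep [0.  0.9 1.  0.1 2.  0.1] j5max -42.6 err 0.0 end [ 46.  27. -20.  -0. -43.  22.]
```

View pics/p1.png

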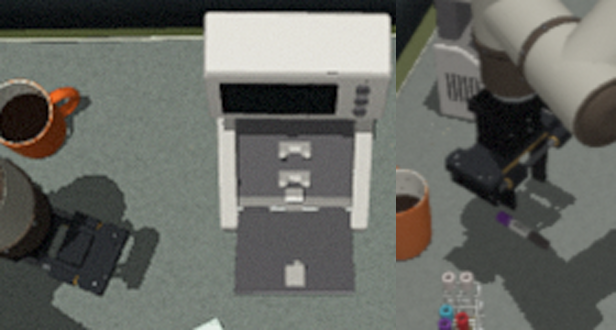

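The hatch is wide open: the rests are at crop (294,150) and (294,180), the latch tongue at (295,272). The gripper hovers over the tube, so I'm descending.

>>> play_rows(steps=[{"ax":0.3,"ay":0.36,"az":0,"dx":0,"dy":1.4,"dz":14,"claw":50},{"ax":0,"ay":0,"az":0,"dx":0,"dy":0,"dz":18,"claw":50},{"ax":0,"ay":0,"az":0,"dx":0,"dy":0,"dz":18,"claw":50},{"ax":0,"ay":0,"az":0,"dx":0,"dy":0,"dz":13,"claw":50},{"ax":0,"ay":0,"az":0,"dx":0,"dy":0,"dz":8,"claw":50},{"ax":0,"ay":0,"az":0,"dx":0,"dy":0,"dz":5,"claw":50},{"ax":0,"ay":0,"az":0,"dx":0,"dy":0,"dz":0,"claw":50}])

```text
time_s: 12.8
tcp_pos: [0.4965, 0.2755, 0.0264]
ee_rot: [[0.921, -0.389, 0.003], [-0.389, -0.921, 0.003], [0.002, -0.004, -1.0]]
wrist_force: [0.2, 0.2, 0.4]
gripper_width: 0.574
gripper_force: 0.0
```

```bash
python3 - <<'E'
from pk import *
go(np.array([*g,.0158]),Rp,2)
E
```

```text
t 12.8 F [0.2 0.2 0.4] bay now [-49.3 275.8  10.6]
2 rows: a [-0.11 -0.06 -0.02] d [-0.75 -0.62  5.32]
  maxstep [0.1 0.5 0.1 0.  0.6 0. ] j5max -37.0 err 0.0 end [ 46.  31. -22.  -0. -37.  22.]
```

>>> play_rows(steps=[{"ax":0,"ay":0,"az":0,"dx":-0.75,"dy":-0.6,"dz":5.3,"claw":50},{"ax":0,"ay":0,"az":0,"dx":-0.75,"dy":-0.6,"dz":5.3,"claw":50},{"ax":0,"ay":0,"az":0,"dx":0,"dy":0,"dz":0,"claw":50}])

```text
time_s: 13.1
tcp_pos: [0.4952, 0.2773, 0.0155]
ee_rot: [[0.921, -0.389, 0.003], [-0.389, -0.921, 0.002], [0.002, -0.003, -1.0]]
wrist_force: [0.5, -1.0, -0.9]
gripper_width: 0.579
gripper_force: 0.0
```

>>> play_rows(steps=[{"ax":0,"ay":0,"az":0,"dx":0,"dy":0,"dz":0,"claw":30},{"ax":0,"ay":0,"az":0,"dx":0,"dy":0,"dz":0,"claw":20},{"ax":0,"ay":0,"az":0,"dx":0,"dy":0,"dz":0,"claw":16},{"ax":0,"ay":0,"az":0,"dx":0,"dy":0,"dz":0,"claw":12},{"ax":0,"ay":0,"az":0,"dx":0,"dy":0,"dz":0,"claw":8},{"ax":0,"ay":0,"az":0,"dx":0,"dy":0,"dz":0,"claw":8},{"ax":0,"ay":0,"az":0,"dx":0,"dy":0,"dz":0,"claw":8}])

```text
time_s: 13.8
tcp_pos: [0.4956, 0.2774, 0.0161]
ee_rot: [[0.921, -0.389, 0.004], [-0.389, -0.921, 0.003], [0.002, -0.004, -1.0]]
wrist_force: [0.1, -0.6, 0.6]
gripper_width: 0.14
gripper_force: 30.0
```

>>> play_rows(steps=[{"ax":0,"ay":0,"az":0,"dx":0,"dy":0,"dz":-6,"claw":8},{"ax":0,"ay":0,"az":0,"dx":0,"dy":0,"dz":-15,"claw":8},{"ax":0,"ay":0,"az":0,"dx":0,"dy":0,"dz":-25,"claw":8},{"ax":0,"ay":0,"az":0,"dx":0,"dy":0,"dz":-30,"claw":8},{"ax":0,"ay":0,"az":0,"dx":0,"dy":0,"dz":-30,"claw":8},{"ax":0,"ay":0,"az":0,"dx":0,"dy":0,"dz":-24,"claw":8},{"ax":0,"ay":0,"az":0,"dx":0,"dy":0,"dz":-15,"claw":8},{"ax":0,"ay":0,"az":0,"dx":0,"dy":0,"dz":0,"claw":8}])

```text
time_s: 14.6
tcp_pos: [0.4962, 0.2779, 0.1641]
ee_rot: [[0.921, -0.389, 0.008], [-0.389, -0.921, 0.007], [0.005, -0.01, -1.0]]
wrist_force: [-0.1, 0.5, -0.7]
gripper_width: 0.135
gripper_force: 30.0
```

```bash
python3 - <<'E'
from pk import *
from station import *
s=sense();print(s["tcp_pos"],s["gripper_width"],s["joints"].round(0))
c=capture("top");d=capture("side");pickle.dump((s,c,d),open("pics/held.pkl","wb"))
def px(c,p):
    q=c["rotation"].T@(p-c["xyz"]);return q[0]/q[2]*c["fx"]+c["cx"],q[1]/q[2]*c["fy"]+c["cy"]
R=s["ee_rot"];ax=s["tcp_pos"]+R@[0,0,.009]
ims=[]
for n,c in(("top",c),("side",d)):
    u0,v0=[int(t) for t in px(c,ax)];u0-=25;v0-=33;print(n,u0,v0,"expect bot/cap",px(c,ax-R[:,0]*.038),px(c,ax+R[:,0]*.05))
    ims.append(cv2.resize(c["frame"][v0:v0+66,u0:u0+50],None,fx=8,fy=8,interpolation=cv2.INTER_CUBIC))
    f=c["frame"].astype(int);P=cloud(c);m=(f[...,0]-f[...,1]>35)&(np.linalg.norm(P-ax,axis=-1)<.1)
    print("purple n",m.sum(),"in tool mm",((P[m].mean(0)-ax)@R*1000).round(1) if m.any() else None)
cv2.imwrite("pics/held.png",np.hstack(ims))
E
```

```text
[0.49618383 0.27793683 0.16410811] 0.1351483734573884 [ 46.  20. -14.   0. -55.  21.]
top 138 174 expect bot/cap (np.float64(156.94824821003445), np.float64(221.68966781726783)) (np.float64(171.71044458035502), np.float64(188.06119765610282))
purple n 10 in tool mm [46.5  1.6 -7.9]
side 221 236 expect bot/cap (np.float64(257.37060023905684), np.float64(275.5937787620108)) (np.float64(232.89390024924535), np.float64(261.7963648601962))
purple n 0 in tool mm None
```

View pics/held.png

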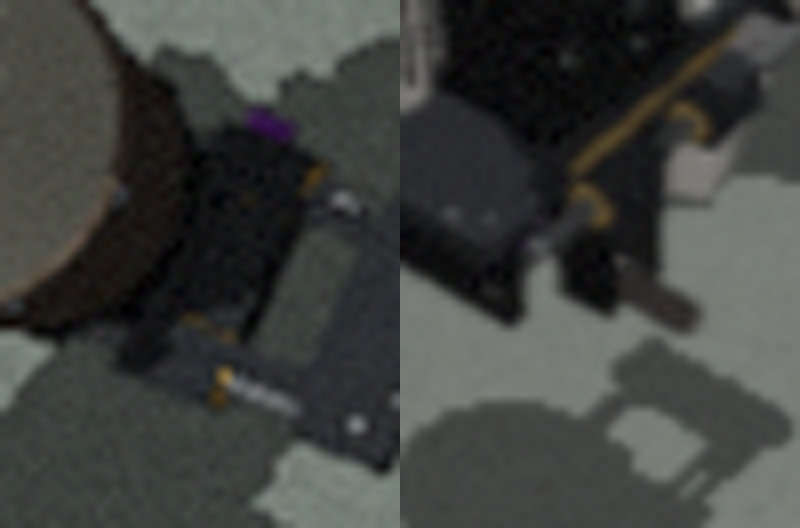

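The held tube's bottom end appears at side (257.6,275.4), against a predicted (257.4,275.6), so it sits 38 mm from the grasp point as planned. Now checking the bay position from the rests.

```bash
python3 - <<'E'
from pk import *
s,c,d=pickle.load(open("pics/held.pkl","rb"))
B=bayR()*np.array([1,-1,-1])
for n,c in(("top",c),("side",d)):
    P=cloud(c);Q=(P-H)@B*1000;f=c["frame"].astype(int).sum(2)/3
    k=(Q[...,0]>10)&(Q[...,0]<90)&(abs(Q[...,1])<35)&(Q[...,2]<0)&(Q[...,2]>-50)
    w=k&(f>135)
    nb,lab,st,ce=cv2.connectedComponentsWithStats(w.astype(np.uint8),connectivity=8)
    print(n,k.sum(),w.sum())
    for i in range(1,nb):
        if st[i,4]>=4: q=Q[lab==i];print(st[i,4],"px",ce[i].round(1),"mean",q.mean(0).round(1),"min",q.min(0).round(1),"max",q.max(0).round(1))
    fl=Q[(Q[...,0]>35)&(Q[...,0]<60)&(abs(Q[...,1])<60)&(abs(Q[...,1])>25)&(Q[...,2]<-20)&(Q[...,2]>-60)]
    print("floor z",np.median(fl[:,2]) if len(fl) else None,len(fl))
    # recess side walls: dark vs white cheeks at x 40..80
    ch=Q[(f>140)&(Q[...,0]>30)&(Q[...,0]<90)&(abs(Q[...,1])>60)&(abs(Q[...,1])<100)&(abs(Q[...,2])<10)]
    for sgn in(1,-1):
        q=ch[ch[:,1]*sgn>0]; print("cheek",sgn,len(q),q.mean(0).round(1) if len(q) else None,(np.percentile(q[:,1],[2,98])).round(1) if len(q) else None)
E
```

```text
top 699 180
82 px [278.5 167.4] mean [ 70.8  -0.2 -23.9] min [ 65.2 -17.6 -36.9] max [75.1 16.9 -8.9]
83 px [278.5 180.6] mean [ 31.1  -0.5 -24.2] min [ 23.5 -18.  -39.2] max [35.1 17.1 -8.7]
14 px [278.8 188.2] mean [ 10.7  -1.1 -18.4] min [ 10.1  -9.6 -30.9] max [11.3  6.4 -8.2]
floor z -37.83456398039058 213
cheek 1 146 [60.6 79.3 -0.4] [70.8 88. ]
cheek -1 161 [ 60.9 -80.6   0.3] [-90.5 -71.3]
side 2 2
floor z None 0
cheek 1 0 None None
cheek -1 0 None None
```

```bash
python3 - <<'E'
from pk import *
D=lambda y:np.column_stack([[np.cos(y),np.sin(y),0],[np.sin(y),-np.cos(y),0],[0,0,-1]])
mid=np.array([.46,.03,.26])
a0=go(mid,D(np.radians(-8)),10)
for sd in(15,18):
    sn,cs=np.sin(np.radians(sd)),np.cos(np.radians(sd))
    print("side",sd)
    a=go(bay(51.5,-.4-9*sn,80),tool(40,sd),16,a0)
    a=go(bay(51.5,-.4-9*sn,-20+9*cs),tool(40,sd),6,a)
E
```

```text
t 14.7 F [ 0.7 -1.1 -0.9] bay now [ 35.7 277.1 114.8]
10 rows: a [-0.02 -0.01 -1.49] d [ 3.59 24.71 -9.96]
  maxstep [2.9 2.1 1.6 0.  1.4 4.4] j5max -55.9 err 0.0 end [ 24.   5. -19.   0. -66.  58.]
side 15
t 14.7 F [ 0.7 -1.1 -0.9] bay now [ 75.7  29.9 210.7]
16 rows: a [ 1.05  2.43 -0.75] d [1.7  2.91 8.09]
  maxstep [ 5.3  1.4  3.8 13.4  4.7 17.4] j5max -10.6 err 0.0 end [  5.   8. -31. -49. -15. 134.]
t 14.7 F [ 0.7 -1.1 -0.9] bay now [51.5 -2.7 80. ]
6 rows: a [-0. -0.  0.] d [ 0.    3.94 14.7 ]
  maxstep [1.5 2.2 1.5 3.7 0.5 4.9] j5max -15.5 err 0.0 end [ -2.  21. -23. -68. -17. 158.]
side 18
t 14.7 F [ 0.7 -1.1 -0.9] bay now [ 75.7  29.9 210.7]
16 rows: a [ 1.23  2.41 -0.82] d [1.7  3.15 8.02]
  maxstep [ 4.8  1.5  2.4 10.7  4.4 14.2] j5max -16.9 err 0.0 end [ -0.   9. -28. -56. -21. 143.]
t 14.7 F [ 0.7 -1.1 -0.9] bay now [51.5 -3.2 80. ]
6 rows: a [ 0. -0.  0.] d [ 0.    4.71 14.49]
  maxstep [1.1 2.1 1.1 2.8 0.1 3.7] j5max -21.6 err 0.0 end [ -5.  22. -22. -70. -22. 163.]
```

>>> play_rows(steps=[{"ax":0,"ay":0,"az":-1.49,"dx":3.59,"dy":24.71,"dz":-9.96,"claw":8},{"ax":0,"ay":0,"az":-1.49,"dx":3.59,"dy":24.71,"dz":-9.96,"claw":8},{"ax":0,"ay":0,"az":-1.49,"dx":3.59,"dy":24.71,"dz":-9.96,"claw":8},{"ax":0,"ay":0,"az":-1.49,"dx":3.59,"dy":24.71,"dz":-9.96,"claw":8},{"ax":0,"ay":0,"az":-1.49,"dx":3.59,"dy":24.71,"dz":-9.96,"claw":8},{"ax":0,"ay":0,"az":-1.49,"dx":3.59,"dy":24.71,"dz":-9.96,"claw":8},{"ax":0,"ay":0,"az":-1.49,"dx":3.59,"dy":24.71,"dz":-9.96,"claw":8},{"ax":0,"ay":0,"az":-1.49,"dx":3.59,"dy":24.71,"dz":-9.96,"claw":8},{"ax":0,"ay":0,"az":-1.49,"dx":3.59,"dy":24.71,"dz":-9.96,"claw":8},{"ax":0,"ay":0,"az":-1.49,"dx":3.59,"dy":24.71,"dz":-9.96,"claw":8},{"ax":0,"ay":0,"az":0,"dx":0,"dy":0,"dz":0,"claw":8}])

```text
time_s: 15.8
tcp_pos: [0.46, 0.0282, 0.2598]
ee_rot: [[0.99, -0.142, 0.003], [-0.142, -0.99, 0.003], [0.003, -0.003, -1.0]]
wrist_force: [0.4, 0.5, -1.1]
gripper_width: 0.134
gripper_force: 30.0
```

```bash
python3 - <<'E'
from pk import *
sd=17;sn,cs=np.sin(np.radians(sd)),np.cos(np.radians(sd))
go(bay(51.5,-.4-9*sn,80),tool(40,sd),20)
E
```

```text
t 15.8 F [ 0.4  0.5 -1.1] bay now [ 75.5  28.1 210.5]
20 rows: a [ 0.93  1.92 -0.65] d [1.32 2.39 6.43]
  maxstep [ 4.   1.2  2.2  9.1  3.6 12. ] j5max -15.1 err 0.0 end [  1.   9. -29. -54. -19. 141.]
```

>>> play_rows(steps=[{"ax":0.93,"ay":1.92,"az":-0.65,"dx":1.32,"dy":2.39,"dz":6.43,"claw":8},{"ax":0.93,"ay":1.92,"az":-0.65,"dx":1.32,"dy":2.39,"dz":6.43,"claw":8},{"ax":0.93,"ay":1.92,"az":-0.65,"dx":1.32,"dy":2.39,"dz":6.43,"claw":8},{"ax":0.93,"ay":1.92,"az":-0.65,"dx":1.32,"dy":2.39,"dz":6.43,"claw":8},{"ax":0.93,"ay":1.92,"az":-0.65,"dx":1.32,"dy":2.39,"dz":6.43,"claw":8},{"ax":0.93,"ay":1.92,"az":-0.65,"dx":1.32,"dy":2.39,"dz":6.43,"claw":8},{"ax":0.93,"ay":1.92,"az":-0.65,"dx":1.32,"dy":2.39,"dz":6.43,"claw":8},{"ax":0.93,"ay":1.92,"az":-0.65,"dx":1.32,"dy":2.39,"dz":6.43,"claw":8},{"ax":0.93,"ay":1.92,"az":-0.65,"dx":1.32,"dy":2.39,"dz":6.43,"claw":8},{"ax":0.93,"ay":1.92,"az":-0.65,"dx":1.32,"dy":2.39,"dz":6.43,"claw":8},{"ax":0.93,"ay":1.92,"az":-0.65,"dx":1.32,"dy":2.39,"dz":6.43,"claw":8},{"ax":0.93,"ay":1.92,"az":-0.65,"dx":1.32,"dy":2.39,"dz":6.43,"claw":8},{"ax":0.93,"ay":1.92,"az":-0.65,"dx":1.32,"dy":2.39,"dz":6.43,"claw":8},{"ax":0.93,"ay":1.92,"az":-0.65,"dx":1.32,"dy":2.39,"dz":6.43,"claw":8},{"ax":0.93,"ay":1.92,"az":-0.65,"dx":1.32,"dy":2.39,"dz":6.43,"claw":8},{"ax":0.93,"ay":1.92,"az":-0.65,"dx":1.32,"dy":2.39,"dz":6.43,"claw":8},{"ax":0.93,"ay":1.92,"az":-0.65,"dx":1.32,"dy":2.39,"dz":6.43,"claw":8},{"ax":0.93,"ay":1.92,"az":-0.65,"dx":1.32,"dy":2.39,"dz":6.43,"claw":8},{"ax":0.93,"ay":1.92,"az":-0.65,"dx":1.32,"dy":2.39,"dz":6.43,"claw":8},{"ax":0.93,"ay":1.92,"az":-0.65,"dx":1.32,"dy":2.39,"dz":6.43,"claw":8}])

```text
time_s: 17.8
tcp_pos: [0.525, -0.0009, 0.1428]
ee_rot: [[0.767, 0.178, 0.616], [-0.008, -0.958, 0.286], [0.641, -0.224, -0.734]]
wrist_force: [-0.5, -0.2, -1.0]
gripper_width: 0.133
gripper_force: 30.0
```

```bash
python3 - <<'E'
from pk import *
sd=17;sn,cs=np.sin(np.radians(sd)),np.cos(np.radians(sd))
a=go(bay(51.5,-.4-9*sn,10),tool(40,sd),6)
E
```

```text
t 17.8 F [-0.5 -0.2 -1. ] bay now [50.4 -0.1 78.9]
6 rows: a [-0.02  0.03  0.03] d [ 0.19  3.85 10.82]
  maxstep [1.  1.7 0.9 2.5 0.2 3.3] j5max -19.5 err 0.0 end [ -3.  19. -24. -67. -20. 157.]
```

>>> play_rows(steps=[{"ax":-0.02,"ay":0.03,"az":0.03,"dx":0.19,"dy":3.85,"dz":10.82,"claw":8},{"ax":-0.02,"ay":0.03,"az":0.03,"dx":0.19,"dy":3.85,"dz":10.82,"claw":8},{"ax":-0.02,"ay":0.03,"az":0.03,"dx":0.19,"dy":3.85,"dz":10.82,"claw":8},{"ax":-0.02,"ay":0.03,"az":0.03,"dx":0.19,"dy":3.85,"dz":10.82,"claw":8},{"ax":-0.02,"ay":0.03,"az":0.03,"dx":0.19,"dy":3.85,"dz":10.82,"claw":8},{"ax":-0.02,"ay":0.03,"az":0.03,"dx":0.19,"dy":3.85,"dz":10.82,"claw":8},{"ax":0,"ay":0,"az":0,"dx":0,"dy":0,"dz":0,"claw":8}])

```text
time_s: 18.5
tcp_pos: [0.5697, -0.0055, 0.0896]
ee_rot: [[0.768, 0.171, 0.617], [-0.013, -0.959, 0.282], [0.64, -0.225, -0.735]]
wrist_force: [1.1, 0.6, -0.2]
gripper_width: 0.133
gripper_force: 30.0
```

```bash
python3 - <<'E'
from pk import *
from station import *
sd=17;sn,cs=np.sin(np.radians(sd)),np.cos(np.radians(sd))
a=go(bay(51.5,-.4-9*sn,-20+9*cs),tool(40,sd),6)
c=capture("top");d=capture("side");k=lambda f,u,v,w,h,m:cv2.resize(f[v:v+h,u:u+w],None,fx=m,fy=m,interpolation=cv2.INTER_CUBIC)
cv2.imwrite("pics/pl.png",np.hstack([k(c["frame"],235,140,80,100,5),k(d["frame"],195,170,80,100,5)]))
E
```

```text
t 18.5 F [ 1.1  0.6 -0.2] bay now [50.6 -4.   9.2]
6 rows: a [ 0.01  0.03 -0.03] d [0.16 0.85 3.34]
  maxstep [0.2 0.5 0.3 0.8 0.  1.1] j5max -20.4 err 0.0 end [ -5.  21. -22. -70. -21. 161.]
```

View pics/pl.png

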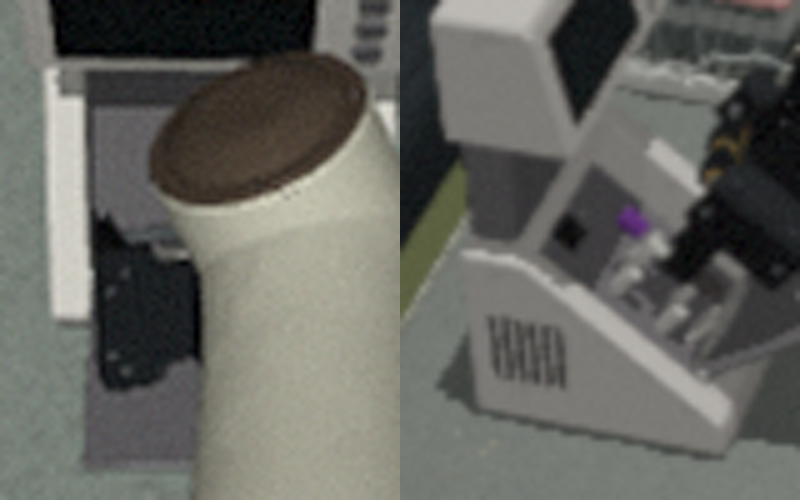

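The side view shows the tube held along the bay above the forked rests (upper rest at crop (630,275)), with the purple cap at the upper end at (632,218). I'm lowering it now.

>>> play_rows(steps=[{"ax":0,"ay":0,"az":0,"dx":0.16,"dy":0.85,"dz":3.34,"claw":8},{"ax":0,"ay":0,"az":0,"dx":0.16,"dy":0.85,"dz":3.34,"claw":8},{"ax":0,"ay":0,"az":0,"dx":0.16,"dy":0.85,"dz":3.34,"claw":8},{"ax":0,"ay":0,"az":0,"dx":0.16,"dy":0.85,"dz":3.34,"claw":8},{"ax":0,"ay":0,"az":0,"dx":0,"dy":0,"dz":0,"claw":8}])

```text
time_s: 19.1
tcp_pos: [0.58, -0.0052, 0.082]
ee_rot: [[0.765, 0.173, 0.62], [-0.012, -0.959, 0.282], [0.644, -0.223, -0.732]]
wrist_force: [-1.2, -0.9, -0.1]
gripper_width: 0.135
gripper_force: 30.0
```

>>> play_rows(steps=[{"ax":0,"ay":0,"az":0,"dx":0.16,"dy":0.4,"dz":1.7,"claw":8},{"ax":0,"ay":0,"az":0,"dx":0.16,"dy":0.4,"dz":1.7,"claw":8},{"ax":0,"ay":0,"az":0,"dx":0,"dy":0,"dz":0,"claw":8}])

```text
time_s: 19.4
tcp_pos: [0.5823, -0.005, 0.0797]
ee_rot: [[0.765, 0.173, 0.62], [-0.012, -0.959, 0.282], [0.644, -0.223, -0.732]]
wrist_force: [-1.2, 0.5, -0.0]
gripper_width: 0.136
gripper_force: 30.1
```

```bash
python3 - <<'E'
from pk import *
s=sense();print(tobay(s["tcp_pos"]),bayR().T@s["wrist_force"]*[1,-1,-1],s["moment"])
E
```

```text
[53.84661531 -3.30455046 -6.39208566] [-0.91174782  0.52161152  0.75480356] [-0.61488442  1.38606378  0.04371443]
```

```bash
python3 - <<'E'
from pk import *
sd=17;sn,cs=np.sin(np.radians(sd)),np.cos(np.radians(sd))
a=go(bay(51.5,-.4-9*sn,-20+9*cs),tool(40,sd),3)
s=sense();print(s["joint_velocities"],s["moment"],s["tcp_pos"]-fk(s["joints"])[0])
E
```

```text
t 19.4 F [-1.2  0.5 -0. ] bay now [53.8 -3.3 -6.4]
3 rows: a [ 0.02 -0.03 -0.  ] d [-0.78  0.4   1.62]
  maxstep [0.2 0.3 0.1 0.6 0.1 0.8] j5max -20.5 err 0.0 end [ -5.  21. -22. -70. -21. 161.]
[ 0.18440406 -0.20341918 -0.09745831  0.12892996  0.00448493 -0.18757249] [-0.61488442  1.38606378  0.04371443] [-0.00019104  0.00031778 -0.00075263]
```

>>> play_rows(steps=[{"ax":0,"ay":0,"az":0,"dx":-0.8,"dy":0.4,"dz":1.5,"claw":8},{"ax":0,"ay":0,"az":0,"dx":-0.8,"dy":0.4,"dz":1.5,"claw":8},{"ax":0,"ay":0,"az":0,"dx":0,"dy":0,"dz":0,"claw":8},{"ax":0,"ay":0,"az":0,"dx":0,"dy":0,"dz":0,"claw":8}])

```text
time_s: 19.8
tcp_pos: [0.583, -0.0046, 0.0764]
ee_rot: [[0.765, 0.173, 0.62], [-0.012, -0.959, 0.283], [0.644, -0.224, -0.732]]
wrist_force: [0.5, 0.5, -0.9]
gripper_width: 0.14
gripper_force: 30.0
```

```bash
python3 - <<'E'
from pk import *
sd=17;sn,cs=np.sin(np.radians(sd)),np.cos(np.radians(sd))
a=go(bay(51.5,-.4-9*sn,-20+9*cs),tool(40,sd),3)
s=sense();print(bayR().T@s["wrist_force"]*[1,-1,-1],s["moment"],s["gripper_width"])
E
```

```text
t 19.8 F [ 0.5  0.5 -0.9] bay now [52.3 -2.9 -9.4]
3 rows: a [ 0.01 -0.03 -0.  ] d [-0.26  0.23  0.62]
  maxstep [0.1 0.2 0.  0.3 0.  0.4] j5max -20.6 err 0.0 end [ -5.  21. -22. -70. -21. 161.]
[-0.15122841  0.52755342 -0.99428995] [-0.42098664  1.3181816   0.12537799] 0.1399522380141172
```

>>> play_rows(steps=[{"ax":0,"ay":0,"az":0,"dx":-0.4,"dy":0.2,"dz":0.9,"claw":8},{"ax":0,"ay":0,"az":0,"dx":-0.3,"dy":0.2,"dz":0.9,"claw":8},{"ax":0,"ay":0,"az":0,"dx":0,"dy":0,"dz":0,"claw":8},{"ax":0,"ay":0,"az":0,"dx":0,"dy":0,"dz":0,"claw":8}])

```text
time_s: 20.2
tcp_pos: [0.5838, -0.0046, 0.0746]
ee_rot: [[0.765, 0.173, 0.62], [-0.012, -0.959, 0.283], [0.644, -0.223, -0.732]]
wrist_force: [0.9, 1.7, -0.3]
gripper_width: 0.139
gripper_force: 30.0
```

```bash
python3 - <<'E'
from pk import *
from station import *
s=sense();print(tobay(s["tcp_pos"]),bayR().T@s["wrist_force"]*[1,-1,-1],s["moment"],s["gripper_width"])
d=capture("side");f=d["frame"].astype(int);P=cloud(d);Q=(P-H)@(bayR()*np.array([1,-1,-1]))*1000
m=(f[...,0]-f[...,1]>35)&(abs(Q[...,1])<30)&(Q[...,0]>50)&(Q[...,0]<130);print(m.sum(),Q[m].mean(0),Q[m].min(0),Q[m].max(0))
E
```

```text
[ 51.71360145  -2.86414352 -11.21973701] [ 0.48138706  1.68963125 -0.82635213] [-0.26709186  1.1255666   0.27863953] 0.13889224239953324
24 [ 92.93685138   1.82608692 -15.49129132] [ 84.5954994  -28.04503778 -33.57750461] [101.74294511   9.5569358   -9.23138424]
```

>>> play_rows(steps=[{"ax":0,"ay":0,"az":0,"dx":0,"dy":0.3,"dz":0.9,"claw":8},{"ax":0,"ay":0,"az":0,"dx":0,"dy":0,"dz":0,"claw":8},{"ax":0,"ay":0,"az":0,"dx":0,"dy":0,"dz":0,"claw":8}])

```text
time_s: 20.55
tcp_pos: [0.5843, -0.0046, 0.0739]
ee_rot: [[0.765, 0.173, 0.62], [-0.012, -0.959, 0.283], [0.644, -0.224, -0.732]]
wrist_force: [0.2, 2.4, 0.5]
gripper_width: 0.138
gripper_force: 30.0
```

```bash
python3 - <<'E'
from pk import *
s=sense();print(tobay(s["tcp_pos"]),bayR().T@s["wrist_force"]*[1,-1,-1],s["moment"],s["gripper_width"])
E
```

```text
[ 51.61674482  -2.84855926 -12.09723708] [0.43801793 2.37347429 0.22744205] [-0.04697776  1.14114443  0.43460859] 0.13781167317956944
```

>>> play_rows(steps=[{"ax":0,"ay":0,"az":0,"dx":0,"dy":-0.4,"dz":1.1,"claw":8},{"ax":0,"ay":0,"az":0,"dx":0,"dy":0,"dz":0,"claw":8},{"ax":0,"ay":0,"az":0,"dx":0,"dy":0,"dz":0,"claw":8}])

```text
time_s: 20.85
tcp_pos: [0.5846, -0.0044, 0.0736]
ee_rot: [[0.765, 0.173, 0.621], [-0.011, -0.959, 0.282], [0.644, -0.223, -0.732]]
wrist_force: [-4.8, 0.5, 5.3]
gripper_width: 0.133
gripper_force: 30.0
```

```bash
python3 - <<'E'
from pk import *
s=sense();print(tobay(s["tcp_pos"]),bayR().T@s["wrist_force"]*[1,-1,-1],s["moment"],s["gripper_width"])
E
```

```text
[ 51.67960294  -2.69715847 -12.57693953] [-0.24604266  0.39776288  7.10822747] [-0.10948469  1.18087591  0.33736891] 0.13320395877890856
```

>>> play_rows(steps=[{"ax":0,"ay":0,"az":0,"dx":0,"dy":-0.15,"dz":-0.5,"claw":8},{"ax":0,"ay":0,"az":0,"dx":0,"dy":0,"dz":0,"claw":12},{"ax":0,"ay":0,"az":0,"dx":0,"dy":0,"dz":0,"claw":14},{"ax":0,"ay":0,"az":0,"dx":0,"dy":0,"dz":0,"claw":17},{"ax":0,"ay":0,"az":0,"dx":0,"dy":0,"dz":0,"claw":22},{"ax":0,"ay":0,"az":0,"dx":0,"dy":0,"dz":0,"claw":30},{"ax":0,"ay":0,"az":0,"dx":0,"dy":0,"dz":0,"claw":34},{"ax":0,"ay":0,"az":0,"dx":0,"dy":0,"dz":0,"claw":34}])

```text
time_s: 21.65
tcp_pos: [0.5846, -0.0041, 0.0735]
ee_rot: [[0.765, 0.173, 0.62], [-0.012, -0.959, 0.282], [0.644, -0.223, -0.732]]
wrist_force: [-0.1, -0.4, 0.0]
gripper_width: 0.375
gripper_force: 0.0
```

```bash
python3 - <<'E'
from pk import *
from station import *
s=sense();print(tobay(s["tcp_pos"]),s["wrist_force"],s["gripper_width"])
sd=17
a=go(bay(51.5,-2.7,85),tool(40,sd),8)
d=capture("side");k=lambda f,u,v,w,h,m:cv2.resize(f[v:v+h,u:u+w],None,fx=m,fy=m,interpolation=cv2.INTER_CUBIC)
f=d["frame"].astype(int);P=cloud(d);Q=(P-H)@(bayR()*np.array([1,-1,-1]))*1000
m=(f[...,0]-f[...,1]>35)&(abs(Q[...,1])<15)&(Q[...,0]>50)&(Q[...,0]<130);print(m.sum(),Q[m].mean(0),Q[m].min(0),Q[m].max(0))
E
```

```text
[ 51.58811371  -2.38477856 -12.60912881] [-0.06227399 -0.36589575  0.04595654] 0.3748433811215111
t 21.65 F [-0.1 -0.4  0. ] bay now [ 51.6  -2.4 -12.6]
8 rows: a [ 0.01 -0.01  0.  ] d [ -0.    -3.52 -11.68]
  maxstep [1.  1.7 0.9 2.5 0.2 3.3] j5max -19.4 err 0.0 end [  2.   8. -29. -53. -19. 139.]
21 [ 89.72101324   3.06006536 -17.3975074 ] [ 82.79228559 -12.05430998 -22.79344685] [97.10401568 10.25311394 -9.90066431]
```

```bash
cat > hp.py <<'E'
from pk import *
def tcp(th,w=10,s=107,y=-4,extra=0):
    c=np.array([np.cos(th),np.sin(th)]);n=np.array([-np.sin(th),np.cos(th)])
    a=s*c+2.5*n; e=132*c+2.5*n
    x=min(a[0],e[0])-w if th>np.pi/2 else a[0]-w
    return bay(x+n[0]*extra,y,a[1]+14+n[1]*extra)
E
python3 - <<'E'
from hp import *
R=tool(40,17)
s=sense();j=s["joints"]
pts=[("ret",bay(51,-14,28)),("up",bay(51,-14,120)),("up2",bay(40,-14,170)),("over",bay(-70,-4,170)),("start",bay(-70,-4,116))]+[("%.2f"%t,tcp(t)) for t in(1.83,1.57,1.3,1.,.7,.4,.2,.0)]
for n,p in pts:
    jj,e=ik(p,R,j); j=jj if e<.02 else j
    print(n,tobay(p).round(0),p.round(3),jj.round(0),round(e,3))
for lean in(30,35,40,45,50,55):
  for sd in(-25,-17,0,17,25):
    r_=best(bay(-60,-4,116),tool(lean,sd),SA+SB+[j]);print(lean,sd,r_[0].round(0) if r_[1]<.02 else round(r_[1],2))
E
```

```text
ret [ 51. -14.  28.] [ 0.558 -0.015  0.104] [ -4.  16. -25. -64. -21. 155.] 0.0
up [ 51. -14. 120.] [ 0.499 -0.014  0.175] [  2.   3. -31. -47. -21. 132.] 0.0
up2 [ 40. -14. 170.] [ 0.458 -0.014  0.206] [  7.  -4. -36. -37. -20. 119.] 0.0
over [-70.  -4. 170.] [ 0.374 -0.003  0.135] [ -1.  -4. -44. -60. -20. 148.] 0.0
start [-70.  -4. 116.] [ 0.409 -0.003  0.094] [-12.   7. -40. -76. -24. 174.] 0.0
1.83 [-46.  -4. 117.] [ 0.426 -0.003  0.11 ] [ -7.   5. -38. -70. -22. 164.] 0.0
1.57 [-12.  -4. 121.] [ 0.45  -0.004  0.135] [ -1.   4. -36. -60. -20. 149.] 0.0
1.30 [ 16.  -4. 118.] [ 0.474 -0.004  0.151] [  2.   4. -34. -54. -19. 140.] 0.0
1.00 [ 46.  -4. 105.] [ 0.504 -0.005  0.16 ] [  3.   5. -31. -50. -19. 135.] 0.0
0.70 [70. -4. 85.] [ 0.536 -0.005  0.16 ] [  3.   8. -28. -49. -20. 134.] 0.0
0.40 [88. -4. 58.] [ 0.567 -0.005  0.151] [  2.  12. -25. -50. -20. 136.] 0.0
0.20 [94. -4. 38.] [ 0.585 -0.006  0.14 ] [  1.  14. -23. -52. -20. 139.] 0.0
0.00 [97. -4. 17.] [ 0.601 -0.006  0.125] [  1.  17. -21. -55. -20. 142.] 0.0
30 -25 0.4
30 -17 0.21
30 0 0.43
30 17 [  5.   5. -40. -47. -20. 130.]
30 25 [ -8.   9. -35. -58. -34. 150.]
35 -25 0.51
35 -17 0.19
35 0 0.3
35 17 [ -1.   5. -39. -60. -20. 148.]
35 25 [-13.   9. -36. -66. -35. 163.]
40 -25 0.52
40 -17 0.2
40 0 0.16
40 17 [-10.   6. -39. -74. -24. 170.]
40 25 [-18.  10. -37. -75. -37. 177.]
45 -25 0.52
45 -17 0.23
45 0 [ -14.    4.  -45. -109.  -10. -151.]
45 17 [ -19.    8.  -41.  -87.  -29. -169.]
45 25 [ -24.   12.  -39.  -83.  -40. -168.]
50 -25 0.54
50 -17 0.27
50 0 [ -30.    8.  -54. -128.  -28. -119.]
50 17 [ -28.   11.  -44.  -97.  -37. -150.]
50 25 [ -30.   14.  -41.  -90.  -45. -154.]
55 -25 0.56
55 -17 0.32
55 0 [ -39.   16.  -61. -135.  -45. -101.]
55 17 [ -36.   15.  -48. -104.  -45. -133.]
55 25 [ -36.   18.  -44.  -96.  -51. -140.]
```

>>> play_rows(steps=[{"ax":0,"ay":0,"az":0,"dx":0,"dy":0,"dz":-5,"claw":34},{"ax":0,"ay":0,"az":0,"dx":0,"dy":0,"dz":-10,"claw":34},{"ax":0,"ay":0,"az":0,"dx":0,"dy":0,"dz":-12,"claw":34},{"ax":0,"ay":0,"az":0,"dx":0,"dy":0,"dz":-13,"claw":34},{"ax":0,"ay":0,"az":0,"dx":-1,"dy":-7,"dz":-23,"claw":34},{"ax":0,"ay":0,"az":0,"dx":-2,"dy":-7,"dz":-23,"claw":20},{"ax":0,"ay":0,"az":0,"dx":-2,"dy":-7,"dz":-23,"claw":0},{"ax":0,"ay":0,"az":0,"dx":-2,"dy":-7,"dz":-23,"claw":0},{"ax":0,"ay":0,"az":0,"dx":-2,"dy":-7,"dz":-23,"claw":0},{"ax":0,"ay":0,"az":0,"dx":-2,"dy":-7,"dz":-23,"claw":0},{"ax":0,"ay":0,"az":0,"dx":0,"dy":0,"dz":0,"claw":0}])

```text
time_s: 22.8
tcp_pos: [0.4568, -0.0136, 0.2087]
ee_rot: [[0.762, 0.177, 0.624], [-0.01, -0.959, 0.283], [0.648, -0.222, -0.729]]
wrist_force: [0.8, 0.5, 0.1]
gripper_width: 0.016
gripper_force: 0.0
```

```bash
python3 - <<'E'
from hp import *
from station import *
a=go(bay(-64,-4,170),tool(40,17),6); a=go(bay(-64,-4,116),tool(40,17),4,a)
d=capture("side");k=lambda f,u,v,w,h,m:cv2.resize(f[v:v+h,u:u+w],None,fx=m,fy=m,interpolation=cv2.INTER_CUBIC)
f=d["frame"].astype(int);P=cloud(d);B=bayR()*np.array([1,-1,-1]);Q=(P-H)@B*1000
m=(f[...,0]-f[...,1]>35)&(abs(Q[...,1])<15)&(Q[...,0]>50)&(Q[...,0]<130);print(m.sum(),Q[m].mean(0),Q[m].min(0),Q[m].max(0))
cv2.imwrite("pics/in.png",k(d["frame"],200,180,100,100,6))
E
```

```text
t 22.8 F [0.8 0.5 0.1] bay now [ 40.7 -13.8 173. ]
6 rows: a [-0.   -0.06  0.03] d [-17.45  -1.45   0.9 ]
  maxstep [2.5 0.4 1.6 4.7 0.9 6.6] j5max -18.3 err 0.0 end [ -0.  -5. -44. -58. -20. 146.]
t 22.8 F [0.8 0.5 0.1] bay now [-64.  -4. 170.]
4 rows: a [-0.  0. -0.] d [ 0.    3.95 12.91]
  maxstep [3.4 2.9 1.3 5.1 1.5 7.7] j5max -21.1 err 0.0 end [-10.   6. -40. -75. -24. 171.]
21 [ 89.69418175   2.96777481 -17.48893434] [ 82.1979512   -6.41509598 -28.64538027] [ 97.47772933   9.90601733 -10.386854  ]
```

View pics/in.png

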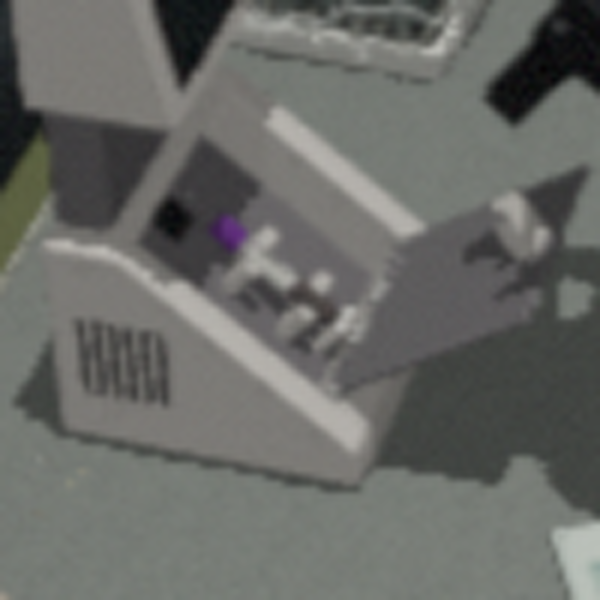

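The picture shows the tube seated in both forks, the cap at (230,232) at the upper end beyond the upper rest. Next I'm going round the open hatch's edge and under it.

>>> play_rows(steps=[{"ax":0,"ay":0,"az":0,"dx":-17.5,"dy":-1.5,"dz":0.5,"claw":0},{"ax":0,"ay":0,"az":0,"dx":-17.5,"dy":-1.5,"dz":0.5,"claw":0},{"ax":0,"ay":0,"az":0,"dx":-17.5,"dy":-1.5,"dz":0.5,"claw":0},{"ax":0,"ay":0,"az":0,"dx":-17.5,"dy":-1.5,"dz":0.5,"claw":0},{"ax":0,"ay":0,"az":0,"dx":-17.5,"dy":-1.5,"dz":0.5,"claw":0},{"ax":0,"ay":0,"az":0,"dx":-17.5,"dy":-1.5,"dz":0.5,"claw":0},{"ax":0,"ay":0,"az":0,"dx":0,"dy":0,"dz":0,"claw":0}])

```text
time_s: 23.55
tcp_pos: [0.3772, -0.0037, 0.1364]
ee_rot: [[0.768, 0.169, 0.618], [-0.015, -0.96, 0.281], [0.64, -0.225, -0.734]]
wrist_force: [-0.0, -0.2, 0.5]
gripper_width: 0.006
gripper_force: 0.0
```

```bash
python3 - <<'E'
from hp import *
a=go(bay(-64,-4,116),tool(40,17),6)
E
```

```text
t 23.55 F [-0.  -0.2  0.5] bay now [-66.8  -5.1 168.9]
6 rows: a [ 0.02  0.02 -0.04] d [0.49 2.4  8.49]
  maxstep [2.3 1.9 0.9 3.5 1.  5.4] j5max -20.8 err 0.0 end [-10.   6. -40. -75. -24. 171.]
```

>>> play_rows(steps=[{"ax":0,"ay":0,"az":0,"dx":0.5,"dy":2.4,"dz":8.5,"claw":0},{"ax":0,"ay":0,"az":0,"dx":0.5,"dy":2.4,"dz":8.5,"claw":0},{"ax":0,"ay":0,"az":0,"dx":0.5,"dy":2.4,"dz":8.5,"claw":0},{"ax":0,"ay":0,"az":0,"dx":0.5,"dy":2.4,"dz":8.5,"claw":0},{"ax":0,"ay":0,"az":0,"dx":0.5,"dy":2.4,"dz":8.5,"claw":0},{"ax":0,"ay":0,"az":0,"dx":0.5,"dy":2.4,"dz":8.5,"claw":0},{"ax":0,"ay":0,"az":0,"dx":0,"dy":0,"dz":0,"claw":0}])

```text
time_s: 24.25
tcp_pos: [0.4163, -0.0036, 0.099]
ee_rot: [[0.766, 0.171, 0.62], [-0.013, -0.96, 0.281], [0.643, -0.223, -0.733]]
wrist_force: [-0.6, 0.3, 0.0]
gripper_width: 0.004
gripper_force: 0.0
```

```bash
python3 - <<'E'
from hp import *
s=sense();R=s["ee_rot"];p=s["tcp_pos"];print(tobay(p),s["wrist_force"],s["joints"].round(0))
th=np.r_[1.83:0.0:20j]
q=p
for t in th:
    n=tcp(t,w=8); print("%.2f"%t,tobay(n).round(0),(R.T@(n-q)*1000).round(1)); q=n
E
```

```text
[-60.90659029  -4.34581927 115.07879266] [-0.62946959  0.26296362  0.01741981] [-10.   6. -39. -74. -24. 170.]
1.83 [-44.  -4. 117.] [16.7 -0.9 -1.5]
1.73 [-32.  -4. 119.] [12.4 -0.7 -2.3]
1.64 [-19.  -4. 121.] [12.6 -0.4 -1.4]
1.54 [ -7.  -4. 121.] [12.  -0.1 -0.4]
1.44 [  3.  -4. 120.] [10.3  0.1  0.5]
1.35 [ 13.  -4. 119.] [10.2  0.4  1.5]
1.25 [ 23.  -4. 116.] [10.   0.7  2.4]
1.16 [ 33.  -4. 113.] [9.7 1.  3.3]
1.06 [ 42.  -4. 109.] [9.3 1.3 4.2]
0.96 [ 51.  -4. 103.] [8.9 1.5 5. ]
0.87 [59. -4. 97.] [8.3 1.8 5.8]
0.77 [67. -4. 90.] [7.7 2.  6.6]
0.67 [74. -4. 83.] [7.  2.2 7.2]
0.58 [80. -4. 75.] [6.2 2.4 7.9]
0.48 [86. -4. 66.] [5.4 2.5 8.4]
0.39 [90. -4. 57.] [4.5 2.7 8.9]
0.29 [94. -4. 47.] [3.6 2.8 9.2]
0.19 [97. -4. 37.] [2.7 2.9 9.5]
0.10 [98. -4. 27.] [1.7 2.9 9.7]
0.00 [99. -4. 17.] [0.7 3.  9.8]
```

>>> play_rows(steps=[{"ax":0,"ay":0,"az":0,"dx":8.3,"dy":-0.5,"dz":-0.8,"claw":0},{"ax":0,"ay":0,"az":0,"dx":8.4,"dy":-0.4,"dz":-0.7,"claw":0},{"ax":0,"ay":0,"az":0,"dx":6.2,"dy":-0.3,"dz":-1.1,"claw":0},{"ax":0,"ay":0,"az":0,"dx":6.2,"dy":-0.4,"dz":-1.2,"claw":0},{"ax":0,"ay":0,"az":0,"dx":12.6,"dy":-0.4,"dz":-1.4,"claw":0}])

```text
time_s: 24.75
tcp_pos: [0.4414, -0.0032, 0.1295]
ee_rot: [[0.768, 0.171, 0.617], [-0.012, -0.959, 0.282], [0.641, -0.224, -0.735]]
wrist_force: [-3.4, -1.8, -4.0]
gripper_width: 0.004
gripper_force: 2.2
```

>>> play_rows(steps=[{"ax":0,"ay":0,"az":0,"dx":12,"dy":-0.1,"dz":-0.4,"claw":0},{"ax":0,"ay":0,"az":0,"dx":10.3,"dy":0.1,"dz":0.5,"claw":0},{"ax":0,"ay":0,"az":0,"dx":10.2,"dy":0.4,"dz":1.5,"claw":0}])

```text
time_s: 25.05
tcp_pos: [0.4671, -0.0033, 0.1492]
ee_rot: [[0.768, 0.173, 0.617], [-0.011, -0.959, 0.282], [0.641, -0.223, -0.735]]
wrist_force: [-5.4, -4.1, -2.1]
gripper_width: 0.006
gripper_force: 2.6
```

```bash
python3 - <<'E'
from hp import *
from station import *
s=sense();R=s["ee_rot"];p=s["tcp_pos"];print(tobay(p),bayR().T@s["wrist_force"]*[1,-1,-1])
d=capture("side");P=cloud(d);Q=(P-H)@(bayR()*np.array([1,-1,-1]))*1000
k=(abs(Q[...,1]-50)<14)&(Q[...,2]>15)&(Q[...,2]<150)&(Q[...,0]>-60)&(Q[...,0]<120);q=Q[k]
print(len(q),"hatch angle",np.median(np.arctan2(q[:,2],q[:,0])).round(2), np.hypot(q[:,0],q[:,2]).max() if len(q) else 0)
E
```

```text
[ 10.26703267  -3.31349283 120.85492415] [-5.39585107 -4.1811825   1.80608031]
39 hatch angle 1.31 132.64256194767378
```

>>> play_rows(steps=[{"ax":0,"ay":0,"az":0,"dx":10,"dy":0.7,"dz":2.4,"claw":0},{"ax":0,"ay":0,"az":0,"dx":9.7,"dy":1,"dz":3.3,"claw":0},{"ax":0,"ay":0,"az":0,"dx":9.3,"dy":1.3,"dz":4.2,"claw":0},{"ax":0,"ay":0,"az":0,"dx":8.9,"dy":1.5,"dz":5,"claw":0},{"ax":0,"ay":0,"az":0,"dx":8.3,"dy":1.8,"dz":5.8,"claw":0},{"ax":0,"ay":0,"az":0,"dx":7.7,"dy":2,"dz":6.6,"claw":0},{"ax":0,"ay":0,"az":0,"dx":7,"dy":2.2,"dz":7.2,"claw":0},{"ax":0,"ay":0,"az":0,"dx":6.2,"dy":2.4,"dz":7.9,"claw":0},{"ax":0,"ay":0,"az":0,"dx":5.4,"dy":2.5,"dz":8.4,"claw":0},{"ax":0,"ay":0,"az":0,"dx":4.5,"dy":2.7,"dz":8.9,"claw":0}])

```text
time_s: 26.1
tcp_pos: [0.5679, -0.005, 0.1524]
ee_rot: [[0.765, 0.173, 0.62], [-0.011, -0.959, 0.282], [0.644, -0.222, -0.732]]
wrist_force: [-5.4, -3.2, 3.5]
gripper_width: 0.005
gripper_force: 3.2
```

```bash
python3 - <<'E'
from hp import *
s=sense();print(bayR().T@s["wrist_force"]*[1,-1,-1])
go(bay(100,-3,22),tool(40,17),5)
E
```

```text
[-1.80543613 -3.30204235  6.11685463]
t 26.1 F [-5.4 -3.2  3.5] bay now [89.6 -3.6 58.6]
5 rows: a [ 0.02 -0.02  0.  ] d [2.08 2.02 7.03]
  maxstep [0.3 1.  0.7 0.9 0.1 1.2] j5max -19.6 err 0.0 end [  1.  16. -21. -53. -20. 140.]
```

Contact is steady. I'm going on to flush, then pressing.

>>> play_rows(steps=[{"ax":0,"ay":0,"az":0,"dx":2.1,"dy":2,"dz":7,"claw":0},{"ax":0,"ay":0,"az":0,"dx":2.1,"dy":2,"dz":7,"claw":0},{"ax":0,"ay":0,"az":0,"dx":2.1,"dy":2,"dz":7,"claw":0},{"ax":0,"ay":0,"az":0,"dx":2.1,"dy":2,"dz":7,"claw":0},{"ax":0,"ay":0,"az":0,"dx":2.1,"dy":2,"dz":7,"claw":0},{"ax":0,"ay":0,"az":0,"dx":0,"dy":0.6,"dz":1.9,"claw":0},{"ax":0,"ay":0,"az":0,"dx":0,"dy":0.6,"dz":1.9,"claw":0},{"ax":0,"ay":0,"az":0,"dx":0,"dy":0,"dz":0,"claw":0}])

```text
time_s: 26.9
tcp_pos: [0.6016, -0.0048, 0.1279]
ee_rot: [[0.766, 0.173, 0.62], [-0.012, -0.959, 0.282], [0.643, -0.223, -0.733]]
wrist_force: [-4.5, -2.8, 1.8]
gripper_width: 0.007
gripper_force: 2.2
```

>>> play_rows(steps=[{"ax":0,"ay":0,"az":0,"dx":0,"dy":0.6,"dz":1.9,"claw":0},{"ax":0,"ay":0,"az":0,"dx":0,"dy":0.6,"dz":1.9,"claw":0},{"ax":0,"ay":0,"az":0,"dx":0,"dy":0,"dz":0,"claw":0}])

```text
time_s: 27.2
tcp_pos: [0.604, -0.0048, 0.1252]
ee_rot: [[0.766, 0.173, 0.62], [-0.011, -0.959, 0.282], [0.643, -0.223, -0.732]]
wrist_force: [-5.8, -2.7, 3.4]
gripper_width: 0.007
gripper_force: 3.0
```

```bash
python3 - <<'E'
from hp import *
s=sense();print(tobay(s["tcp_pos"]),bayR().T@s["wrist_force"]*[1,-1,-1])
E
```

```text
[99.70814168 -2.83208346 14.44594984] [-2.23205733 -2.83359199  6.26472672]
```

>>> play_rows(steps=[{"ax":0,"ay":0,"az":0,"dx":0,"dy":0.6,"dz":1.9,"claw":0},{"ax":0,"ay":0,"az":0,"dx":0,"dy":0.45,"dz":1.4,"claw":0},{"ax":0,"ay":0,"az":0,"dx":0,"dy":0,"dz":0,"claw":0},{"ax":0,"ay":0,"az":0,"dx":0,"dy":0,"dz":0,"claw":0}])

```text
time_s: 27.6
tcp_pos: [0.6055, -0.0048, 0.1234]
ee_rot: [[0.765, 0.174, 0.62], [-0.011, -0.959, 0.283], [0.644, -0.223, -0.732]]
wrist_force: [-12.1, -4.9, 10.1]
gripper_width: 0.004
gripper_force: 7.9
```

```bash
python3 - <<'E'
from hp import *
s=sense();print(tobay(s["tcp_pos"]),bayR().T@s["wrist_force"]*[1,-1,-1])
E
```

```text
[99.68549637 -2.78141726 12.15240002] [-2.74086283 -5.03342835 15.45386816]
```

>>> play_rows(steps=[{"ax":0,"ay":0,"az":0,"dx":0,"dy":0.2,"dz":0.7,"claw":0},{"ax":0,"ay":0,"az":0,"dx":0,"dy":0,"dz":0,"claw":0},{"ax":0,"ay":0,"az":0,"dx":0,"dy":-0.6,"dz":-2,"claw":0},{"ax":0,"ay":0,"az":0,"dx":0,"dy":-0.6,"dz":-2,"claw":0},{"ax":0,"ay":0,"az":0,"dx":0,"dy":-0.9,"dz":-3,"claw":0},{"ax":0,"ay":0,"az":0,"dx":0,"dy":-0.9,"dz":-3,"claw":0},{"ax":0,"ay":0,"az":0,"dx":0,"dy":0,"dz":0,"claw":0},{"ax":0,"ay":0,"az":0,"dx":0,"dy":0,"dz":0,"claw":0},{"ax":0,"ay":0,"az":0,"dx":0,"dy":0,"dz":0,"claw":0}])

```text
time_s: 28.5
tcp_pos: [0.6011, -0.0042, 0.13]
ee_rot: [[0.765, 0.173, 0.621], [-0.012, -0.959, 0.282], [0.644, -0.223, -0.732]]
wrist_force: [-1.3, -0.6, 0.6]
gripper_width: 0.0
gripper_force: 0.0
```

```bash
python3 - <<'E'
from hp import *
s=sense();print(tobay(s["tcp_pos"]),bayR().T@s["wrist_force"]*[1,-1,-1])
E
```

```text
[100.53107626  -2.27312888  20.03381318] [-0.56205412 -0.58500186  1.29212023]
```

>>> play_rows(steps=[{"ax":0,"ay":0,"az":0,"dx":0,"dy":-3,"dz":-10,"claw":0},{"ax":0,"ay":0,"az":0,"dx":0,"dy":-7,"dz":-23,"claw":0},{"ax":0,"ay":0,"az":0,"dx":0,"dy":-7,"dz":-23,"claw":0},{"ax":0,"ay":0,"az":0,"dx":0,"dy":-7,"dz":-23,"claw":0},{"ax":0,"ay":0,"az":0,"dx":0,"dy":-7,"dz":-23,"claw":0},{"ax":0,"ay":0,"az":0,"dx":0,"dy":0,"dz":0,"claw":0},{"ax":0,"ay":0,"az":0,"dx":0,"dy":0,"dz":0,"claw":0},{"ax":0,"ay":0,"az":0,"dx":0,"dy":0,"dz":0,"claw":0},{"ax":0,"ay":0,"az":0,"dx":0,"dy":0,"dz":0,"claw":0}])

```text
time_s: 29.4
tcp_pos: [0.5325, -0.0036, 0.2105]
ee_rot: [[0.766, 0.172, 0.619], [-0.012, -0.959, 0.282], [0.643, -0.224, -0.733]]
wrist_force: [-0.4, -0.3, -0.4]
gripper_width: 0.006
gripper_force: 0.0
```

```bash
python3 - <<'E'
from hp import *
from station import *
d=capture("side");Q=(cloud(d)-H)@(bayR()*np.array([1,-1,-1]))*1000
k=(abs(Q[...,1])<60)&(Q[...,0]>20)&(Q[...,0]<110)&(abs(Q[...,2])<45);print(k.sum(),"hatch z pct",np.percentile(Q[k][:,2],[5,50,95]).round(1))
c=capture("top");t0=load("top0")
D=cv2.absdiff(c["frame"],t0["frame"]).max(2)
for n,(u,v,w,h) in dict(gauze=(215,240,45,38),buckle=(312,250,24,22),thermo=(365,222,55,20)).items(): print(n,D[v:v+h,u:u+w].mean().round(1))
cv2.imwrite("pics/end.png",np.hstack([cv2.resize(d["frame"][130:280,170:320],None,fx=2.6,fy=2.6),cv2.resize(c["frame"][100:300,210:430],(400,390))]))
E
```

```text
670 hatch z pct [-3.5  0.9  5. ]
gauze 60.5
buckle 90.2
thermo 3.4
```

View pics/end.png

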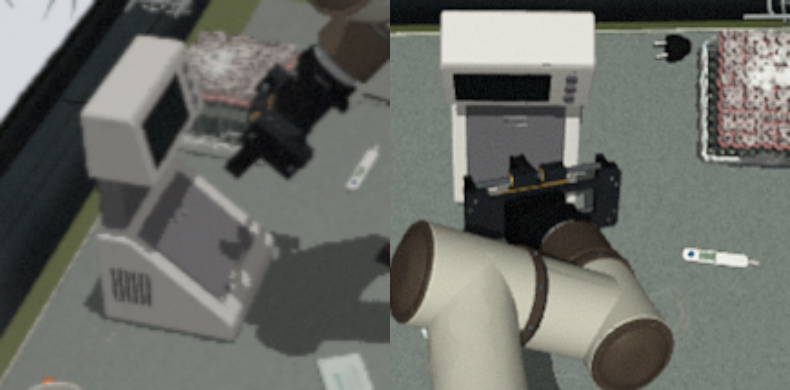

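The hatch is shut and latched. It lies flush, with the gripper clear of it at left (270,130), and the thermometer is in place. The arm hides the gauze and buckle from the top camera, but nothing came near them. Handing in.

```bash
python3 -c "
from station import *
print(finish_job())"
```

```text
the job is handed in; nothing more can be done
None
```

The tube is in the reader's two forked rests with its cap at the upper end, the hatch is pressed shut and stayed closed after I let go, and I handed the job in at about 29.5 s; the thermometer has not moved, and I never went near the gauze pack or buckle, though the arm hid them in the last picture.

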